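# Raise a packing crib in running bond and cap it with its saddle

## Robot

A 7-joint arm with a two-finger parallel gripper is mounted at the origin on the work surface. World frame = base frame: x ahead of the robot, y to its left, z up, the work surface at z = 0. Lengths are in m, angles in rad, forces in N, time in s.
With the tool pointing down it reaches from about 0.35 to 0.9 m from the base axis. Payload 8.1 kg.
Tool frame: the origin (TCP) lies on the centre line of the jaws, within the pads' length; the fingertips stand 22 mm ahead of it and the grasp point (between the pads) lies 3 mm ahead of it; z points along the fingers, y is the direction in which the jaws open and shut (so a half turn about z gives the same grasp; the last joint's range is limited). The gripper opens to 92 mm and grips with 3 to 60 N. Pads are 19 mm wide; open, the fingers measure 130 mm over their backs; the gripper's body (75 mm by 190 mm) begins 47 mm behind the grasp point.
Start: joints at [-1.274, 0.434, 0.025, 1.573, -0.012, 1.134, -0.075], TCP at [0.243, 0.576, 0.249] pointing down, gripper open.
Joint ranges: [-2.62, 2.62], [-0.44, 2.09], [-1.27, 1.32], [0.08, 2.57], [-1.32, 4.46], [0.12, 2], [-2.74, 2.74]. Speed limits (rad/s): [2.22, 2.22, 3.01, 3.01, 3.14, 3.14, 3.14].

## Interface

Orientations are given as a rotation vector (axis times angle).
In Python, from cell import arm gives the robot as it stands.
- The arm moves only by the shell command python3 -m pendant 'ROWS' [FORCE]. ROWS is JSON, a list that holds one entry, the list of rows, each a list of 7 numbers: the shift along the tool's x, y, z in units of 0.04 m (1.0 is 0.04 m), then the turn, a rotation vector about the tool's x, y, z in units of 0.08 rad (1.0 is 0.08 rad), then the closure, from 0 (fully open) to 1 (shut). In form: [[[tx, ty, tz, ax, ay, az, fingers], ...]]. A call has 1 to 20 rows; each row shifts and turns the commanded pose from where the row before left it, along the tool's axes as they then stand; what a row does not reach is not made up. A row lasts 1/12 s, in which the tool goes at most 41.7 mm and 7.16 degrees, less where a joint would pass 70% of its speed; a pose out of reach is approached as far as the arm can. A call with a number of a shift or a turn outside -1 to 1 is refused whole. A call with a gripper value outside its range is refused whole. The fingers move at their own pace and stop on an object; FORCE is the grip in N (left out, the last holds). Time passes only in rows, so rows that do not move let the fingers close. It gives the time, the measured TCP pose, the force and the opening at its end, in the units of the state.
- arm.observe(): the state, without advancing time (a new reading comes with each control period).
- arm.get_image(name): name is "scene" or "side" or "wrist"; returns a dict with "img" (420x560x3 uint8, red, green, blue), "z_map" (420x560 float32, m along the optical axis (not along the pixel's ray), 0 where there is no reading), "K" (3x3 intrinsics, pixels), "k1" (the pictures are not rectified: a ray, as slopes to the right and down, at radius r is drawn at 1 + k1 r^2 times it, then the intrinsics apply), "R" (3x3) and "t" (3): a world point X has camera coordinates R X + t. Camera axes: x right, y down, z forward; pixel columns grow to the right and rows downward; lengths in m; the calibration is good to about 2 mm. A picture is of the moment at which its call begins.
- arm.sign_off(): hands the job in, once; it reports no verdict.
The state is a dict: "clock": time; "joints": joint angles; "dq": joint speeds; "joint_efforts": joint torques, N m; "position": TCP position; "ee_rot": TCP orientation; "force": force on the tool from outside, world axes, zero at the start; "ft_torque": the same for the moment, N m; "width": opening from 0.0 (shut) to 1.0 (fully open).
Only numpy, scipy, OpenCV 4.12 (cv2) and the standard library are available. Lean on these libraries where they do the work, as an engineer would, in place of code of your own. Each camera call takes 0.05 s, during which the arm holds its last target.

## Task

Finish the packing crib on the workshop bench in running bond: take the two plain wooden blocks from the sloped rack and lay them as the second course, each straddling a joint of the first course by half a length, in line and flush with the faces of the course below; then cap them with the red V-saddle block in the same way, centred over the joint between the two. Leave every block lying level and released, and do not disturb the other things on the bench.

Things in the scene. Friction and masses are not known exactly. Their poses are not given: they have to be found in the camera images.
- crib: The unfinished packing crib, fixed to the bench: a plywood board 90 (x) x 330 (y) x 12 mm carrying the first course, three wooden blocks in a row along its y axis, each 90 mm long (y), 44 wide (x), 36 high, 4 mm joints between them (centres at y = -94, 0, +94 mm). Top of the first course is 48 mm above the bench. Origin: centre of the board's underside; z up.
- seat_left (a point): Point on top of the first course, above the joint on the crib's +y side: crib frame (0, +47, 48) mm; where the centre of the underside of a second-course block belongs. Axes as the crib's.
- seat_right (a point): The same above the joint on the crib's -y side: crib frame (0, -47, 48) mm.
- seat_top (a point): Where the centre of the saddle's underside belongs: crib frame (0, 0, 84) mm, above the middle of the crib, 36 mm higher than the first course.
- rack: Fixed blue rack, a board 280 mm wide (its y) sloped 32 degrees, low edge at its -x side (towards the middle of the bench) with a steel lip 12 mm above the board. Three lanes 90 mm apart (y = -90, 0, +90), a block in each, which in which varies; no dividers, 46 mm free between blocks. A block's underside centre lies 65 mm above the bench at the rack's x = 0. Origin: on the bench, below the middle lane; z up.
- block_a: Plain pale wooden packing block, 90 long (its x) x 44 wide (y) x 36 mm high (z), about 0.11 kg. Starts in the rack, its x axis pointing up the slope, y level across the rack, z square to the sloped board, low end by the lip. Grip across the 44 mm width. Origin: centre of its underside. block_a and block_b are interchangeable, either end first.
- block_b: The same as block_a.
- saddle: Red capping block, footprint 90 (its x) x 44 (y) mm, 46 mm high, with a V notch in its top running along y, centred, 50 mm wide at the top, bottom of the V (10 mm flat) 26 mm above the underside; solid below that, so grip it across the 44 mm width below the notch. About 0.15 kg. Starts in the rack like the plain blocks. Origin: centre of its underside. Either end first.
- offcut: Bystander, loose on the bench; leave it alone. Dark wooden offcut 42 x 44 x 36 mm, on the robot's side of the crib. Origin: centre of its underside.
- hub_nut: Bystander, loose on the bench; leave it alone. Steel ring nut, 48 mm across, 14 high, beyond the crib. Origin: centre of its underside.
- bearing: Bystander, loose on the bench; leave it alone. Steel bearing race, 62 mm across, 18 high, between crib and rack. Origin: centre of its underside.
- spanner: Bystander, loose on the bench; leave it alone. Steel spanner about 170 mm long, lying flat between crib and rack. Origin: below its middle; x along it.
- crown_gear: Bystander, loose on the bench; leave it alone. Dark steel crown gear, 132 mm across, 28 high, near the far edge. Origin: centre of its underside.
Not all that is in view belongs to the job. What is shaped like the block_b but green or turquoise is not meant.

How it is judged:
By the outcome, as a careful person would: the job done as asked, in the order asked, and still so for the second after the job is handed in, with the robot touching nothing.
It also fails if it takes over 72 s, if anything falls off the work surface, if the arm or the gripper's body presses on something with over 40 N, if the wrist force passes 120 N, or if a joint passes its speed limit or range.

## Working session

There is one attempt and no reset: what is moved stays moved. The work goes in short steps, Python scripts to look and compute and a shell command to move; the robot and the scene stay as the last step left them, time stands still between calls to the robot, and variables do not carry over. Pictures are saved under pics/ and viewed, and the job is handed in when it is done.

```bash
ls; mkdir -p pics
python3 - <<'E'
from cell import arm
import cv2
print(arm.observe())
for n in ["scene","side","wrist"]:
    d=arm.get_image(n); cv2.imwrite(f"pics/{n}0.png",d["img"][:,:,::-1]); print(n,d["K"].tolist(),d["k1"],d["R"].tolist(),d["t"].tolist())
E
```

```text
pics
{'clock': 0.0, 'joints': array([-1.27359462,  0.43518392,  0.02494286,  1.57408574, -0.01160004,
        1.13397129, -0.07508877]), 'dq': array([-1.09645635e-03,  1.75924897e-03,  3.30301497e-05,  7.09238794e-04,
        5.35680325e-04,  4.39856034e-04, -1.73850191e-03]), 'joint_efforts': array([-3.47540145e-04, -6.67849374e+01,  9.84478109e-01, -3.14449847e+01,
       -6.06440473e-02,  4.32820350e-02,  1.65571946e-04]), 'position': array([0.24312503, 0.57527093, 0.24797324]), 'ee_rot': array([-6.23845638e-01, -3.07884858e+00,  2.34530380e-03]), 'force': array([0.1439096 , 0.60205769, 0.54438888]), 'ft_torque': array([ 0.04097837,  0.02355949, -0.0630512 ]), 'width': 0.9978728525655485}
scene [[439.5319571180553, 0.0, 268.85812035387795], [0.0, 439.5319571180553, 210.13499824118483], [0.0, 0.0, 1.0]] -0.04348327432411648 [[-0.5972103710566137, 0.8020825642769793, -0.0018255917635267114], [0.6865566353760506, 0.510013242924141, -0.5181954056754242], [-0.414704423805122, -0.31072504264198975, -0.8552603046743109]] [0.3121513852447654, -0.3766400566337552, 1.4949732919203849]
side [[469.27850358782797, 0.0, 282.5817888330809], [0.0, 469.27850358782797, 207.9188699667474], [0.0, 0.0, 1.0]] -0.037508936664385005 [[0.7234893218393378, -0.6903341470763644, 0.0014023426128358378], [-0.3650104131622502, -0.38426366121627603, -0.8480028519714935], [0.5859441948407533, 0.6130091386341737, -0.5299898079052179]] [-0.3782115808459349, 0.3262659757563849, 0.7894244431250873]
wrist [[343.1207964800599, 0.0, 271.80370574113476], [0.0, 343.1207964800599, 211.5144590140208], [0.0, 0.0, 1.0]] -0.08106241207177112 [[0.38926538120561216, 0.9211209989817039, -0.0029271538734036155], [0.8856145412369286, -0.37338273456188237, 0.2761742527477838], [0.2532969548663292, -0.11009740580976533, -0.9611031234417073]] [-0.6242963201922698, -0.03432236111775267, 0.39179603372586796]
```

View pics/scene0.png

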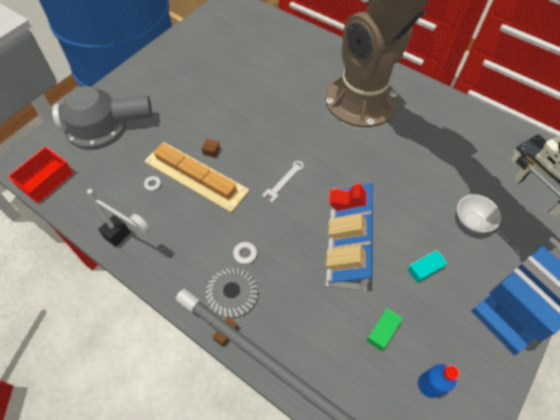

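View pics/side0.png

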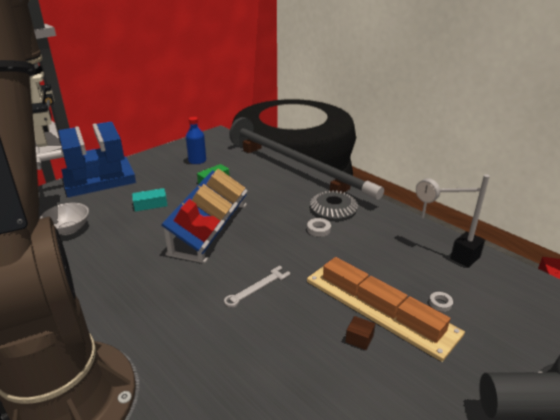

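View pics/wrist0.png

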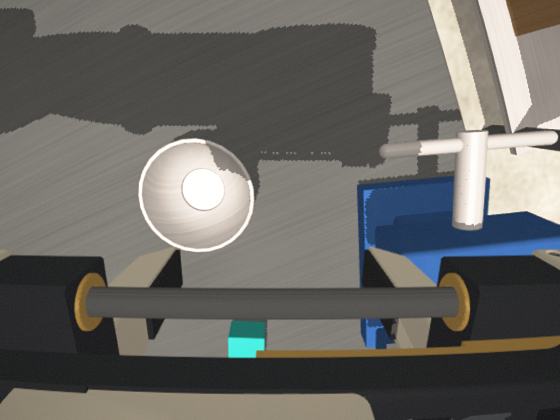

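```bash
cat > h.py <<'E'
import numpy as np,cv2
from cell import arm
from scipy.spatial.transform import Rotation as Ro
def grab(n,save=None):
    d=arm.get_image(n)
    if save: cv2.imwrite(f"pics/{save}.png",d["img"][:,:,::-1])
    np.savez(f"last_{n}.npz",**d)
    return d
def rays(d,uv):
    uv=np.asarray(uv,float).reshape(-1,1,2)
    p=cv2.undistortPoints(uv,np.array(d["K"]),np.array([float(d["k1"]),0,0,0])).reshape(-1,2)
    return np.c_[p,np.ones(len(p))]
def plane(d,uv,z):
    r=rays(d,uv)@d["R"]; c=-d["R"].T@d["t"]
    return c+r*((z-c[2])/r[:,2])[:,None]
def cloud(d):
    h,w=d["z_map"].shape
    u,v=np.meshgrid(np.arange(w),np.arange(h))
    r=rays(d,np.c_[u.ravel(),v.ravel()])
    P=(r*d["z_map"].reshape(-1,1)-d["t"])@d["R"]
    return P.reshape(h,w,3)
def proj(d,X):
    rv=cv2.Rodrigues(np.array(d["R"]))[0]
    return cv2.projectPoints(np.asarray(X,float).reshape(-1,1,3),rv,np.array(d["t"]),np.array(d["K"]),np.array([float(d["k1"]),0,0,0]))[0].reshape(-1,2)
E
python3 - <<'E'
from h import *
for n in ["scene","side"]:
    d=grab(n); P=cloud(d); hsv=cv2.cvtColor(d["img"],cv2.COLOR_RGB2HSV)
    print(n,"hsv samples", [hsv[v,u].tolist() for u,v in ([(200,172),(175,177),(348,226),(345,258),(340,200),(211,147)] if n=="scene" else [(382,292),(320,288),(228,183),(212,203),(190,215),(360,330)])])
    for u,v in ([(200,172),(168,155),(228,186),(348,226),(345,258),(340,200),(211,147)] if n=="scene" else [(382,292),(345,270),(420,313),(228,183),(212,203),(190,215),(360,330)]): print((u,v),P[v,u].round(4),d["z_map"][v,u])
E
```

```text
scene hsv samples [[17, 156, 213], [22, 87, 242], [21, 109, 217], [20, 108, 219], [2, 227, 215], [13, 157, 128]]
(200, 172) [ 0.5778 -0.2092  0.0474] 1.2798524
(168, 155) [ 0.588  -0.3276  0.0483] 1.3115774
(228, 186) [ 0.5666 -0.1128  0.0461] 1.2556317
(348, 226) [0.5059 0.2403 0.1016] 1.1236255
(345, 258) [0.5849 0.2808 0.0966] 1.08251
(340, 200) [0.4416 0.1787 0.0868] 1.1820791
(211, 147) [ 0.48   -0.2529  0.0338] 1.3456584
side hsv samples [[13, 168, 188], [18, 119, 122], [17, 131, 194], [17, 132, 182], [1, 214, 117], [10, 168, 88]]
(382, 292) [ 0.5712 -0.2418  0.0469] 0.9509891
(345, 270) [ 0.5696 -0.1454  0.0479] 1.0086837
(420, 313) [ 0.5748 -0.3288  0.0476] 0.89943296
(228, 183) [0.5776 0.267  0.093 ] 1.2422663
(212, 203) [0.4841 0.2108 0.0951] 1.151857
(190, 215) [0.4037 0.1851 0.1078] 1.0823003
(360, 330) [ 0.4662 -0.2698  0.036 ] 0.87810624
```

Run:
```python
import cv2
for n,(x,y,w,h) in {"scene":(130,120,260,180),"side":(150,150,330,220)}.items():
    i=cv2.imread(f"pics/{n}0.png")[y:y+h,x:x+w]; s=780/w
    i=cv2.resize(i,None,fx=s,fy=s,interpolation=cv2.INTER_CUBIC); cv2.imwrite(f"pics/{n}0c.png",i); print(i.shape)
```

```text
(540, 780, 3)
(520, 780, 3)
```

View pics/scene0c.png

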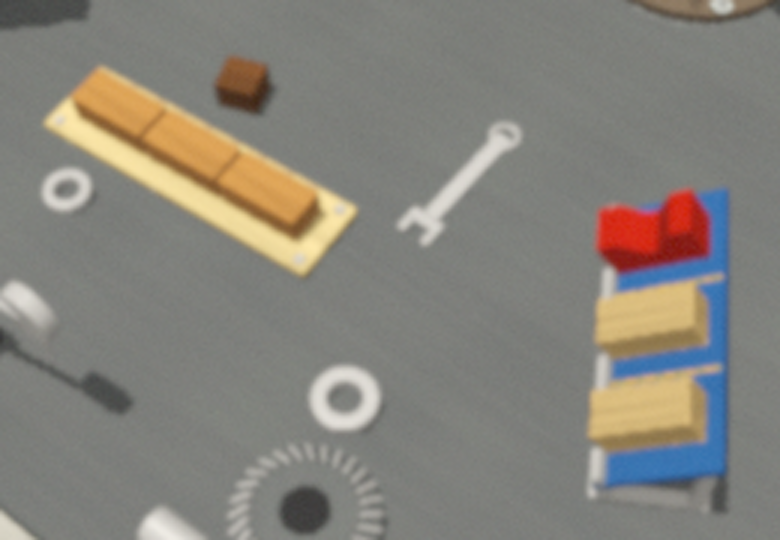

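View pics/side0c.png

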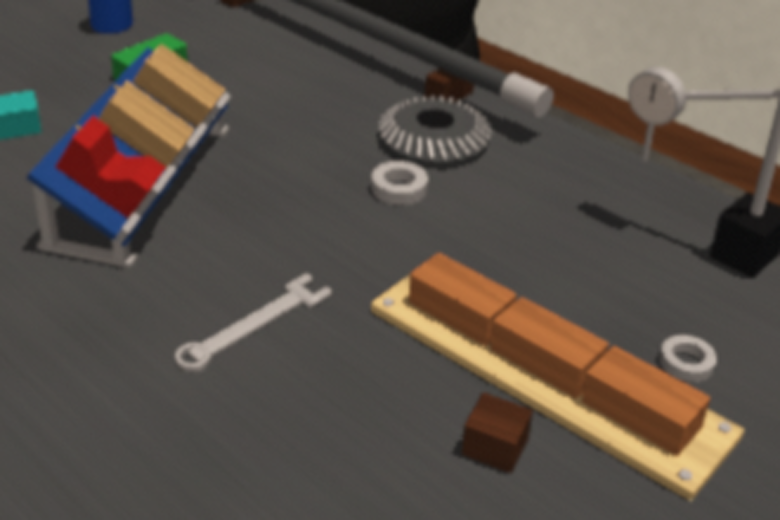

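Run:
```python
from h import *
for n in ["scene","side"]:
    d=grab(n); P=cloud(d); hsv=cv2.cvtColor(d["img"],cv2.COLOR_RGB2HSV)
    H,S,V=[hsv[...,i] for i in range(3)]
    z=P[...,2]
    m=(H>6)&(H<26)&(S>60)&(abs(z-.047)<.006)&(abs(P[...,0]-.575)<.07)&(P[...,1]<-.05)&(P[...,1]>-.42)
    m=m.astype(np.uint8); k,l,st,c=cv2.connectedComponentsWithStats(m); 
    pts=P[m>0]; 
    r=cv2.minAreaRect(pts[:,:2].astype(np.float32)); print(n,"crib",r,len(pts),np.median(pts[:,2]))
    # rack region pale tops
    m=(H>12)&(H<28)&(S>60)&(z>.04)&(P[...,1]>.12)&(P[...,1]<.4)&(P[...,0]>.35)&(P[...,0]<.75)
    m=cv2.erode(m.astype(np.uint8),np.ones((2,2)))
    k,l,st,c=cv2.connectedComponentsWithStats(m)
    for i in range(1,k):
        if st[i,4]<150: continue
        q=P[l==i]; print(n,"block",c[i].round(),st[i,4],q.mean(0).round(4),q.min(0).round(3),q.max(0).round(3))
    m=((H<6)|(H>174))&(S>150)&(z>.03)&(P[...,1]>.12)&(P[...,1]<.4)&(P[...,0]>.3)&(P[...,0]<.75)
    q=P[m]; print(n,"red",len(q),q.mean(0).round(4),q.min(0).round(3),q.max(0).round(3))
    m=(H>100)&(H<125)&(S>150)&(P[...,1]>.05)&(P[...,1]<.4)&(P[...,0]>.3)&(P[...,0]<.75)&(z>.01)
    q=P[m]; A=np.c_[q[:,:2],np.ones(len(q))]; 
    for _ in range(5):
        s=np.linalg.lstsq(A,q[:,2],rcond=None)[0]; e=A@s-q[:,2]; k=abs(e)<max(.004,np.median(abs(e))*2); A=A[k];q=q[k]
    g=s[:2]; print(n,"rack plane",s,len(q),"slope",np.degrees(np.arctan(np.hypot(*g))),"uphill az",np.degrees(np.arctan2(g[1],g[0])), q.min(0),q.max(0))
```

```text
scene crib ((0.5784369111061096, -0.23587295413017273), (0.049695391207933426, 0.27828362584114075), 1.870607852935791) 1200 0.04733060990429799
scene block [347. 227.] 639 [0.5055 0.2385 0.0943] [0.467 0.189 0.053] [0.539 0.283 0.122]
scene block [346. 257.] 751 [0.5812 0.2813 0.0941] [0.523 0.234 0.043] [0.618 0.327 0.12 ]
scene red 668 [0.4284 0.1921 0.0958] [0.386 0.138 0.056] [0.464 0.239 0.129]
scene rack plane [-0.30214219  0.5466545   0.08045232] 831 slope 31.988763653014377 uphill az 118.92993032825987 [0.3516172  0.18675391 0.04231361] [0.63028322 0.35574016 0.09863795]
side crib ((0.5767121911048889, -0.2388984113931656), (0.04810478538274765, 0.27914512157440186), 3.0527470111846924) 2282 0.04764585371710154
side block [219. 195.] 1312 [0.5303 0.2434 0.0868] [0.462 0.185 0.042] [0.634 0.307 0.12 ]
side red 895 [0.4136 0.1787 0.0908] [0.381 0.135 0.047] [0.462 0.217 0.128]
side rack plane [-0.30206524  0.54530973  0.08164696] 506 slope 31.938703539946708 uphill az 118.98353055836102 [0.34778621 0.14383093 0.04008905] [0.58744075 0.35142855 0.09715005]
```

Run:
```python
from h import *
s=np.array([-.3021,.5460,.0810])
n=np.array([-s[0],-s[1],1]); n/=np.linalg.norm(n)
ux=np.array([s[0],s[1],0]);ux/=np.linalg.norm(ux); uy=np.array([-ux[1],ux[0],0]); sx=np.cross(uy,n)
print(sx,uy,n)
for nme in ["scene","side"]:
    d=dict(np.load(f"last_{nme}.npz")); P=cloud(d); hsv=cv2.cvtColor(d["img"],cv2.COLOR_RGB2HSV)
    H,S,V=[hsv[...,i] for i in range(3)]
    o=np.array([0,0,s[2]]); Q=(P-o)@np.c_[sx,uy,n]
    for lab,m0,h in [("pale",(H>12)&(H<28)&(S>60),.036),("red",((H<6)|(H>174))&(S>150),.046)]:
        m=m0&(abs(Q[...,2]-h)<.006)&(P[...,1]>.1)&(P[...,1]<.4)&(P[...,0]>.3)&(P[...,0]<.75)
        k,l,st,c=cv2.connectedComponentsWithStats(m.astype(np.uint8),connectivity=4)
        for i in range(1,k):
            if st[i,4]<40: continue
            q=Q[l==i]; r=cv2.minAreaRect(q[:,:2].astype(np.float32)); 
            ctr=np.array([*r[0],0]); U=o+np.c_[sx,uy,n]@ctr
            print(nme,lab,st[i,4],"rect",np.round(r[0],4),np.round(r[1],4),round(r[2],1),"h",np.median(q[:,2]).round(4),"rng",q[:,:2].min(0).round(3),q[:,:2].max(0).round(3),"U",U.round(4))
```

```text
[-0.41072685  0.74232657  0.52939089] [-0.87499504 -0.48413187  0.        ] [ 0.256295   -0.46321441  0.84837803]
scene pale 503 rect [-0.0302 -0.5516] [0.0914 0.0463] 0.2 h 0.0353 rng [-0.076 -0.575] [ 0.016 -0.528] U [0.495  0.2446 0.065 ]
scene pale 568 rect [-0.0299 -0.6413] [0.0919 0.0475] 0.3 h 0.0353 rng [-0.076 -0.665] [ 0.016 -0.618] U [0.5734 0.2883 0.0652]
scene red 132 rect [ 0.0015 -0.4613] [0.028  0.0446] 0.6 h 0.0452 rng [-0.013 -0.484] [ 0.016 -0.439] U [0.403  0.2244 0.0818]
scene red 125 rect [-0.0619 -0.4621] [0.0265 0.0459] 1.4 h 0.0446 rng [-0.075 -0.485] [-0.048 -0.439] U [0.4298 0.1778 0.0482]
side pale 389 rect [-0.031  -0.6373] [0.0878 0.05  ] 0.4 h 0.0361 rng [-0.075 -0.662] [ 0.013 -0.612] U [0.5704 0.2855 0.0646]
side pale 462 rect [-0.0305 -0.5478] [0.0896 0.048 ] 0.7 h 0.0362 rng [-0.075 -0.572] [ 0.014 -0.524] U [0.4919 0.2426 0.0648]
side red 151 rect [-0.0005 -0.4578] [0.0462 0.0255] 87.3 h 0.0462 rng [-0.013 -0.48 ] [ 0.013 -0.435] U [0.4008 0.2212 0.0807]
side red 161 rect [-0.062  -0.4579] [0.0274 0.0461] 1.5 h 0.0459 rng [-0.076 -0.481] [-0.049 -0.435] U [0.4262 0.1757 0.0482]
```

```bash
cat >> h.py <<'E'
def tool():
    s=arm.observe(); return s,np.array(s["position"]),Ro.from_rotvec(s["ee_rot"]).as_matrix()
RX=np.array([-0.41072685,0.74232657,0.52939089]);RY=np.array([-0.87499504,-0.48413187,0.]);RN=np.array([0.256295,-0.46321441,0.84837803])
def mk(z,y): 
    y=y/np.linalg.norm(y); z=z/np.linalg.norm(z); return np.c_[np.cross(y,z),y,z]
def go(p,R=None):
    s,q,C=tool()
    if R is not None:
        rv=Ro.from_matrix(C.T@R).as_rotvec(); print("turn units total",(rv/.08).round(2),"deg",np.degrees(np.linalg.norm(rv)).round(2))
        print(" shift AFTER turn, units",((R.T@(np.array(p)-q))/.04).round(3))
    print(" shift NOW, units",((C.T@(np.array(p)-q))/.04).round(3),"mm world",((np.array(p)-q)*1000).round(1))
    print("clock",s["clock"],"pos",q.round(4),"F",np.round(s["force"],1),"w",round(s["width"]*92,1),"j",np.round(s["joints"],2))
E
python3 - <<'E'
from h import *
s,p,C=tool(); print(C.round(3))
d=grab("wrist"); c=-d["R"].T@d["t"]; print("cam in tool",(C.T@(c-p)).round(4),"cam axes in tool\n",(C.T@d["R"].T).round(3))
U=np.array([.4935,.2436,.0649])
for sg in (1,-1):
    R=mk(-RN,sg*RY); print("sign",sg); go(U+RN*(.024+.003+.10),R)
E
```

```text
[[-0.921  0.389 -0.   ]
 [ 0.389  0.921 -0.   ]
 [-0.    -0.    -1.   ]]
cam in tool [ 0.0752  0.0007 -0.1362] cam axes in tool
 [[ 0.    -0.961 -0.276]
 [ 1.     0.    -0.001]
 [ 0.002 -0.276  0.961]]
sign 1
turn units total [ -8.58  -2.97 -29.94] deg 143.4
 shift AFTER turn, units [11.163 -1.455 -4.727]
 shift NOW, units [-10.316  -6.249   1.901] mm world [ 282.8 -390.9  -76. ]
clock 0.4 pos [0.2433 0.5757 0.2486] F [-0.   0.1  0.5] w 91.9 j [-1.27  0.43  0.02  1.57 -0.01  1.13 -0.08]
sign -1
turn units total [-2.32  6.71  8.1 ] deg 49.38
 shift AFTER turn, units [-11.163   1.455  -4.727]
 shift NOW, units [-10.316  -6.249   1.901] mm world [ 282.8 -390.9  -76. ]
clock 0.4 pos [0.2433 0.5757 0.2486] F [-0.   0.1  0.5] w 91.9 j [-1.27  0.43  0.02  1.57 -0.01  1.13 -0.08]
```

Run:
```python
from h import *
U=np.array([.572,.287,.065])
go(U+RN*(.024-.003+.10)+[0,0,.04],mk(-RN,-RY))
```

```text
turn units total [-2.32  6.71  8.1 ] deg 49.38
 shift AFTER turn, units [-10.633   3.697  -5.428]
 shift NOW, units [-11.639  -4.436   1.025] mm world [ 359.7 -344.7  -41. ]
clock 0.4 pos [0.2433 0.5757 0.2486] F [-0.   0.1  0.5] w 91.9 j [-1.27  0.43  0.02  1.57 -0.01  1.13 -0.08]
```

```bash
python3 -m pendant '[[[-0.7,-0.27,0.06,0,0,0,0.2],[-0.7,-0.27,0.06,0,0,0,0.2],[-0.7,-0.27,0.06,0,0,0,0.2],[-0.7,-0.27,0.06,0,0,0,0.2],[-0.7,-0.27,0.06,0,0,0,0.2],[-0.7,-0.27,0.06,0,0,0,0.2],[-0.7,-0.27,0.06,0,0,0,0.2],[-0.7,-0.27,0.06,0,0,0,0.2],[-0.7,-0.27,0.06,0,0,0,0.2],[-0.7,-0.27,0.06,0,0,0,0.2],[-0.7,-0.27,0.06,0,0,0,0.2],[-0.7,-0.27,0.06,0,0,0,0.2],[-0.7,-0.27,0.06,0,0,0,0.2],[-0.7,-0.27,0.06,0,0,0,0.2],[-0.7,-0.27,0.06,0,0,0,0.2],[-0.7,-0.27,0.06,0,0,0,0.2],[-0.4,-0.1,0.06,0,0,0,0.2]]]' 25
python3 -m pendant '[[[0,0,0,-0.19,0.56,0.68,0.2],[0,0,0,-0.19,0.56,0.68,0.2],[0,0,0,-0.19,0.56,0.68,0.2],[0,0,0,-0.19,0.56,0.68,0.2],[0,0,0,-0.19,0.56,0.68,0.2],[0,0,0,-0.19,0.56,0.68,0.2],[0,0,0,-0.19,0.56,0.68,0.2],[0,0,0,-0.19,0.56,0.68,0.2],[0,0,0,-0.19,0.56,0.68,0.2],[0,0,0,-0.19,0.56,0.68,0.2],[0,0,0,-0.19,0.56,0.68,0.2],[0,0,0,-0.19,0.56,0.68,0.2],[0,0,0,0,0,0,0.2],[0,0,0,0,0,0,0.2]]]'
python3 - <<'E'
from h import *
U=np.array([.572,.287,.065])
go(U+RN*.127,mk(-RN,-RY)); grab("wrist","w1"); grab("scene","s1")
E
```

```text
clock: 1.82
position: [0.6043, 0.2281, 0.2079]
ee_rot: [0.63, 3.076, -0.002]
force: [-0.1, -1.0, 0.5]
width: 0.799
clock: 2.98
position: [0.6021, 0.2313, 0.2074]
ee_rot: [-1.344, -2.267, -0.378]
force: [0.3, -0.1, 0.9]
width: 0.802
turn units total [-0.03  0.02 -0.07] deg 0.35
 shift AFTER turn, units [-0.543  0.017  0.684]
 shift NOW, units [-0.541  0.021  0.685] mm world [  2.5  -3.1 -34.7]
clock 2.9833 pos [0.6021 0.2313 0.2074] F [ 0.3 -0.1  0.9] w 73.8 j [-0.25  0.63  0.12  1.49 -0.61  1.3   0.6 ]
```

View pics/w1.png

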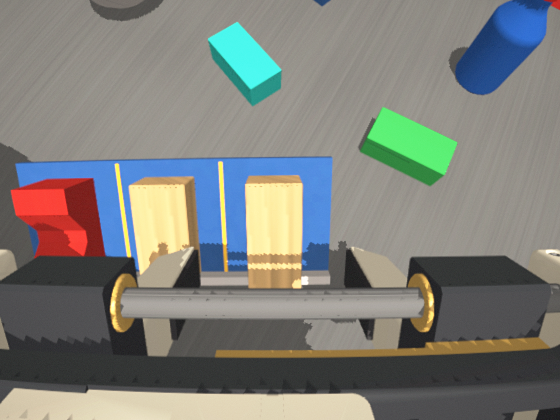

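Run:
```python
from h import *
d=dict(np.load("last_wrist.npz")); P=cloud(d); s,p,C=tool()
hsv=cv2.cvtColor(d["img"],cv2.COLOR_RGB2HSV);H,S,V=[hsv[...,i] for i in range(3)]
o=np.array([0,0,.081]); Q=(P-o)@np.c_[RX,RY,RN]
for lab,m0,h in [("pale",(H>12)&(H<28)&(S>60),.036)]:
  m=m0&(abs(Q[...,2]-h)<.006)&(P[...,1]>.1)
  k,l,st,c=cv2.connectedComponentsWithStats(m.astype(np.uint8),connectivity=4)
  for i in range(1,k):
    if st[i,4]<200: continue
    q=Q[l==i]; r=cv2.minAreaRect(q[:,:2].astype(np.float32)); U=o+np.c_[RX,RY,RN]@[*r[0],0]
    print(c[i].round(),r,np.median(q[:,2]),U)
```

```text
[274. 234.] ((-0.028529584407806396, -0.6398077607154846), (0.0884159505367279, 0.04367201402783394), 0.12167014181613922) 0.03538920886226426 [0.57154648 0.28857306 0.0658967 ]
[159. 220.] ((-0.022350415587425232, -0.5501453280448914), (0.04433148354291916, 0.0760035440325737), 89.8704833984375) 0.03566946995200689 [0.49055435 0.24975158 0.06916789]
```

```bash
python3 -m pendant '[[[-0.26,0.01,0.33,-0.01,0.01,-0.03,0.24],[-0.26,0.01,0.33,-0.01,0.01,-0.03,0.24],[0,0,0.5,0,0,0,0.24],[0,0,0.5,0,0,0,0.24],[0,0,0.5,0,0,0,0.24],[0,0,0.4,0,0,0,0.24],[0,0,0.3,0,0,0,0.24],[0,0,0.2,0,0,0,0.24],[0,0,0.1,0,0,0,0.24],[0,0,0,0,0,0,0.24],[0,0,0,0,0,0,0.24]]]'
python3 - <<'E'
from h import *
U=np.array([.572,.2875,.0653])
go(U+RN*.027,mk(-RN,-RY)); grab("wrist","w2")
E
```

```text
clock: 4.0
position: [0.5791, 0.2754, 0.0901]
ee_rot: [-1.339, -2.269, -0.384]
force: [-0.2, 0.8, 0.4]
width: 0.765
turn units total [ 0.01 -0.01 -0.01] deg 0.05
 shift AFTER turn, units [-0.032 -0.009  0.036]
 shift NOW, units [-0.032 -0.009  0.036] mm world [-0.2 -0.5 -1.9]
clock 4.0 pos [0.5791 0.2754 0.0901] F [-0.2  0.8  0.4] w 70.4 j [-0.29  0.73  0.06  1.63 -0.68  1.06  0.69]
```

View pics/w2.png

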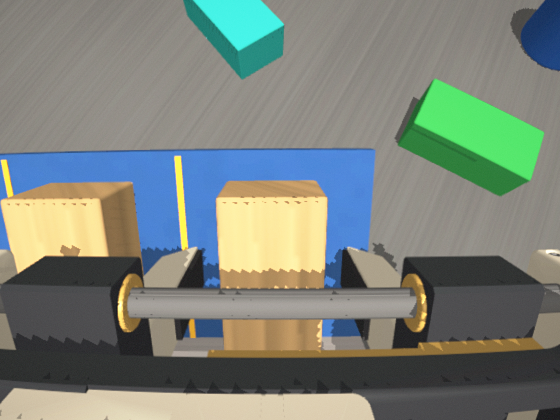

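```bash
python3 -m pendant '[[[0,0,0,0,0,0,0.5],[0,0,0,0,0,0,0.6],[0,0,0,0,0,0,0.7],[0,0,0,0,0,0,0.7],[0,0,0,0,0,0,0.7],[0,0,0,0,0,0,0.7],[0,0,0,0,0,0,0.7]]]' 30
```

```text
clock: 4.63
position: [0.5787, 0.2756, 0.0899]
ee_rot: [-1.339, -2.269, -0.384]
force: [0.5, -1.1, 2.5]
width: 0.477
```

```bash
python3 -m pendant '[[[0,0,-0.2,0,0,0,0.7],[0,0,-0.5,0,0,0,0.7],[0,0,-0.7,0,0,0,0.7],[0,0,-0.7,0,0,0,0.7],[0,0,-0.8,0,0,0,0.7],[0,0,-0.8,0,0,0,0.7]]]'
python3 - <<'E'
from h import *
a=np.radians(92.4)
go([.575,-.25,.26],mk(np.array([0,0,-1.]),np.array([np.sin(a),-np.cos(a),0])))
E
```

```text
clock: 5.13
position: [0.6165, 0.2061, 0.2166]
ee_rot: [-1.338, -2.268, -0.382]
force: [0.7, 0.1, -1.4]
width: 0.473
turn units total [-1.63 -6.85  5.63] deg 41.35
 shift AFTER turn, units [-11.349  -1.514  -1.085]
 shift NOW, units [-7.465 -6.426 -5.937] mm world [ -41.5 -456.1   43.4]
clock 5.1333 pos [0.6165 0.2061 0.2166] F [ 0.7  0.1 -1.4] w 43.6 j [-0.21  0.64  0.12  1.45 -0.6   1.35  0.62]
```

```bash
python3 -m pendant '[[[0,0,0,-0.16,-0.68,0.56,0.7],[0,0,0,-0.16,-0.68,0.56,0.7],[0,0,0,-0.16,-0.68,0.56,0.7],[0,0,0,-0.16,-0.69,0.56,0.7],[0,0,0,-0.16,-0.69,0.56,0.7],[0,0,0,-0.16,-0.69,0.56,0.7],[0,0,0,-0.16,-0.69,0.56,0.7],[0,0,0,-0.17,-0.68,0.57,0.7],[0,0,0,-0.17,-0.68,0.57,0.7],[0,0,0,-0.17,-0.68,0.57,0.7]]]'
python3 -m pendant '[[[-0.4,-0.05,-0.07,0,0,0,0.7],[-0.75,-0.1,-0.07,0,0,0,0.7],[-0.8,-0.1,-0.07,0,0,0,0.7],[-0.8,-0.1,-0.07,0,0,0,0.7],[-0.8,-0.1,-0.07,0,0,0,0.7],[-0.8,-0.1,-0.07,0,0,0,0.7],[-0.8,-0.1,-0.07,0,0,0,0.7],[-0.8,-0.1,-0.07,0,0,0,0.7],[-0.8,-0.1,-0.07,0,0,0,0.7],[-0.8,-0.1,-0.07,0,0,0,0.7],[-0.8,-0.1,-0.07,0,0,0,0.7],[-0.8,-0.1,-0.07,0,0,0,0.7],[-0.8,-0.1,-0.07,0,0,0,0.7],[-0.8,-0.1,-0.07,0,0,0,0.7],[-0.6,-0.1,-0.07,0,0,0,0.7],[0,0,0,0,0,0,0.7],[0,0,0,0,0,0,0.7]]]'
python3 - <<'E'
from h import *
a=np.radians(92.4)
go([.575,-.25,.26],mk(np.array([0,0,-1.]),np.array([np.sin(a),-np.cos(a),0])))
grab("wrist","w3");grab("side","d3");grab("scene","s3")
E
```

```text
clock: 5.97
position: [0.6165, 0.2068, 0.216]
ee_rot: [2.176, 2.263, 0.002]
force: [-0.1, -0.0, 0.2]
width: 0.479
clock: 7.38
position: [0.5766, -0.2515, 0.2569]
ee_rot: [-2.178, -2.264, -0.003]
force: [0.9, 0.7, -1.7]
width: 0.479
turn units total [ 0.01 -0.02 -0.04] deg 0.21
 shift AFTER turn, units [ 0.038 -0.039 -0.077]
 shift NOW, units [ 0.038 -0.039 -0.077] mm world [-1.6  1.5  3.1]
clock 7.3833 pos [ 0.5766 -0.2515  0.2569] F [ 0.9  0.7 -1.7] w 44.1 j [-0.02  0.46  0.51  1.58 -0.24  1.16  0.59]
```

View pics/w3.png

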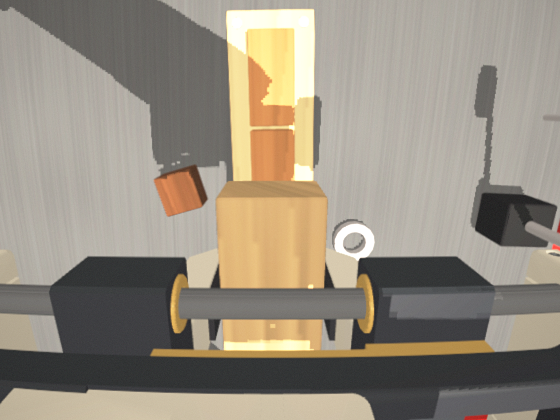

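View pics/d3.png

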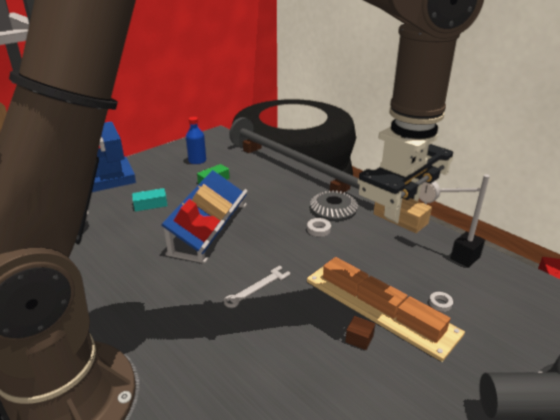

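```bash
cat >> h.py <<'E'
def rect(q): 
    r=cv2.minAreaRect(q[:,:2].astype(np.float32)); return np.round(r[0],4),np.round(r[1],4),round(r[2],2)
def course(d,z0=.048,ylo=-.45,yhi=-.05,tol=.006):
    """edges of wood at height z0, rays cast on plane z0; per-y-bin x-min/x-max line fits"""
    P=cloud(d); hsv=cv2.cvtColor(d["img"],cv2.COLOR_RGB2HSV)
    m=(hsv[...,1]>60)&(hsv[...,0]<28)&(abs(P[...,2]-z0)<tol)&(P[...,1]>ylo)&(P[...,1]<yhi)&(abs(P[...,0]-.577)<.045)
    v,u=np.nonzero(m); return plane(d,np.c_[u,v],z0),m
E
python3 - <<'E'
from h import *
d=dict(np.load("last_wrist.npz")); P=cloud(d)
q,m=course(d); print(len(q),q.min(0),q.max(0)); print(rect(q))
ys=np.arange(q[:,1].min()+.004,q[:,1].max()-.004,.004); L=[]
for y in ys:
    s=q[abs(q[:,1]-y)<.002]
    if len(s)>20: L.append((y,s[:,0].min(),s[:,0].max(),np.ptp(s[:,0])))
L=np.array(L); print(L.round(4)[::3])
m_,b=np.polyfit(L[:,0],(L[:,1]+L[:,2])/2,1); print("axis slope deg",np.degrees(np.arctan(-m_)),"x at -.2375",m_*-.2375+b)
# dark gauge
for n in ["wrist","scene","side"]:
    d=dict(np.load(f"last_{n}.npz")); P=cloud(d); 
    f=(P[...,0]>.6)&(P[...,0]<.95)&(P[...,1]>-.45)&(P[...,1]<-.05)&(P[...,2]>.06)&(P[...,2]<.3)
    if n!="wrist": print(n,P[f].min(0),P[f].max(0),f.sum())
d=dict(np.load("last_wrist.npz")); P=cloud(d)
for u,v in [(510,215),(540,230),(352,238),(182,190)]: print((u,v),P[v,u])
E
```

```text
6608 [ 0.54740626 -0.24279335  0.048     ] [ 0.59750127 -0.09863924  0.048     ]
(array([ 0.5722, -0.1707]), array([0.0432, 0.1433]), 3.0)
[[-0.2388  0.5545  0.5974  0.0429]
 [-0.2268  0.5543  0.5968  0.0425]
 [-0.2148  0.553   0.5962  0.0432]
 [-0.2028  0.5527  0.5955  0.0428]
 [-0.1908  0.5545  0.5949  0.0404]
 [-0.1788  0.5512  0.5942  0.0431]
 [-0.1668  0.5509  0.5936  0.0426]
 [-0.1548  0.5506  0.593   0.0424]
 [-0.1428  0.5503  0.5923  0.042 ]
 [-0.1308  0.5491  0.5917  0.0427]
 [-0.1188  0.5487  0.5911  0.0424]
 [-0.1068  0.5475  0.5905  0.043 ]]
axis slope deg 2.9516371246509845 x at -.2375 0.5759527727279521
scene [ 0.6002457  -0.28304464  0.06042033] [ 0.86680948 -0.13386145  0.28427766] 661
side [ 0.60009027 -0.29581393  0.06030291] [ 0.86787543 -0.14952335  0.29995472] 914
(510, 215) [ 0.83251571 -0.26728867  0.05579741]
(540, 230) [ 0.85420532 -0.27626163  0.07728549]
(352, 238) [ 0.67695501 -0.31872729  0.00118363]
(182, 190) [ 0.48040733 -0.25859207  0.03607005]
```

```bash
cat >> h.py <<'E'
def held(d):
    s,p,C=tool(); P=cloud(d); T=(P-p)@C
    hsv=cv2.cvtColor(d["img"],cv2.COLOR_RGB2HSV)
    m=(hsv[...,1]>60)&(hsv[...,0]<30)&(abs(T[...,0])<.07)&(abs(T[...,1])<.03)&(T[...,2]<.0)&(T[...,2]>-.04)
    return T,m
E
python3 - <<'E'
from h import *
d=dict(np.load("last_wrist.npz")); T,m=held(d)
k,l,st,c=cv2.connectedComponentsWithStats(m.astype(np.uint8),connectivity=4)
i=1+np.argmax(st[1:,4]); q=T[l==i]; print(c[i],st[i],q.min(0),q.max(0),np.median(q[:,2]))
for x in np.arange(0.0,.05,.005):
    s=q[abs(q[:,0]-x)<.001]
    if len(s)>10: print(x.round(3),s[:,1].min().round(4),s[:,1].max().round(4),np.median(s[:,2]).round(4))
d=arm.get_image("scene");P=cloud(d); q=P[210:235,125:150].reshape(-1,3); q=q[(q[:,2]>.05)]; print(len(q),q.min(0),q.max(0))
E
```

```text
[271.36796495 239.50165531] [  216   192   112    96 10270] [ 0.00080878 -0.02529353 -0.01049628] [ 4.06922341e-02  2.10677547e-02 -5.06294115e-05] -0.008185542942287178
0.005 -0.0239 0.0211 -0.0083
0.01 -0.0239 0.0197 -0.0083
0.015 -0.024 0.0199 -0.0082
0.02 -0.0238 0.0196 -0.0082
0.025 -0.024 0.0194 -0.0082
0.03 -0.0239 0.0197 -0.0082
0.035 -0.0238 0.0195 -0.0082
0.04 -0.0236 0.0197 -0.0067
264 [ 0.82516072 -0.25428951  0.05102703] [1.06497681 0.40624587 1.08398803]
```

Run:
```python
from h import *
a=dict(np.load("last_scene.npz"));b=dict(np.load("last_side.npz"))
def M(d): return np.c_[d["R"],d["t"]]
for ua,ub in [((140,222),(428,190)),((91,192),(485,180)),((113,232),(468,250))]:
    X=cv2.triangulatePoints(M(a),M(b),rays(a,[ua])[:,:2].T,rays(b,[ub])[:,:2].T); X=(X[:3]/X[3]).T; print(X.round(3),proj(a,X).round(1),proj(b,X).round(1))
```

```text
[[ 0.83  -0.167  0.152]] [[139.2 221.9]] [[427.1 190.2]]
[[ 0.857 -0.282  0.215]] [[ 90.9 192. ]] [[484.9 180. ]]
[[ 0.863 -0.282  0.023]] [[113. 232.]] [[468. 250.]]
```

```bash
cat >> h.py <<'E'
YAW=np.radians(2.95); CC=np.array([.578,-.2375,0]); CX=np.array([np.cos(YAW),np.sin(YAW),0]); CY=np.array([-np.sin(YAW),np.cos(YAW),0])
RC=np.c_[CY,CX,[0,0,-1]]
E
python3 - <<'E'
from h import *
print(np.linalg.det(RC)); go(CC-.047*CY+.0025*CY+[0,0,.096],RC)
E
```

```text
1.0
turn units total [ 0.01 -0.03 -0.09] deg 0.44
 shift AFTER turn, units [-0.863  0.011  4.008]
 shift NOW, units [-0.874  0.014  4.006] mm world [   2.2  -34.5 -160.3]
clock 7.5833 pos [ 0.5781 -0.2475  0.2563] F [ 0.7  0.3 -1.9] w 43.8 j [-0.02  0.46  0.51  1.58 -0.24  1.16  0.59]
```

```bash
sed -i 's/CC=np.array(\[.578,/CC=np.array([.5768,/' h.py
python3 - <<'E'
from h import *
go(CC-.047*CY+.001*CY+[0,0,.096],RC)
E
python3 -m pendant '[[[-0.15,0,0.3,0,0,-0.03,0.7],[-0.25,-0.01,0.5,0,0,-0.03,0.7],[-0.25,-0.01,0.6,0,0,-0.03,0.7],[-0.25,0,0.7,0,0,0,0.7],[0,0,0.7,0,0,0,0.7],[0,0,0.5,0,0,0,0.7],[0,0,0.4,0,0,0,0.7],[0,0,0.3,0,0,0,0.7],[0,0,0,0,0,0,0.7],[0,0,0,0,0,0,0.7],[0,0,0,0,0,0,0.7],[0,0,0,0,0,0,0.7]]]'
python3 - <<'E'
from h import *
go(CC-.047*CY+.001*CY+[0,0,.096],RC)
grab("wrist","w4")
go(CC-.047*CY+.001*CY+[0,0,.096],RC)
E
```

```text
turn units total [ 0.01 -0.03 -0.09] deg 0.44
 shift AFTER turn, units [-0.899 -0.019  4.008]
 shift NOW, units [-0.91  -0.016  4.005] mm world [   1.1  -36.  -160.3]
clock 7.5833 pos [ 0.5781 -0.2475  0.2563] F [ 0.7  0.3 -1.9] w 43.8 j [-0.02  0.46  0.51  1.58 -0.24  1.16  0.59]
clock: 8.58
position: [0.5796, -0.2852, 0.0977]
ee_rot: [2.164, 2.275, 0.004]
force: [-0.4, -0.9, -1.2]
width: 0.474
turn units total [ 0.04 -0.01 -0.02] deg 0.19
 shift AFTER turn, units [ 0.043 -0.007  0.042]
 shift NOW, units [ 0.043 -0.008  0.042] mm world [-0.4  1.7 -1.7]
clock 8.5833 pos [ 0.5796 -0.2852  0.0977] F [-0.4 -0.9 -1.2] w 43.6 j [ 0.09  0.64  0.44  1.7  -0.34  0.87  0.73]
turn units total [ 0.04 -0.01 -0.02] deg 0.2
 shift AFTER turn, units [ 0.041 -0.007  0.042]
 shift NOW, units [ 0.041 -0.007  0.042] mm world [-0.4  1.6 -1.7]
clock 8.6333 pos [ 0.5795 -0.2851  0.0977] F [ 1.  -0.1 -0.4] w 43.7 j [ 0.09  0.64  0.44  1.7  -0.34  0.87  0.73]
```

View pics/w4.png

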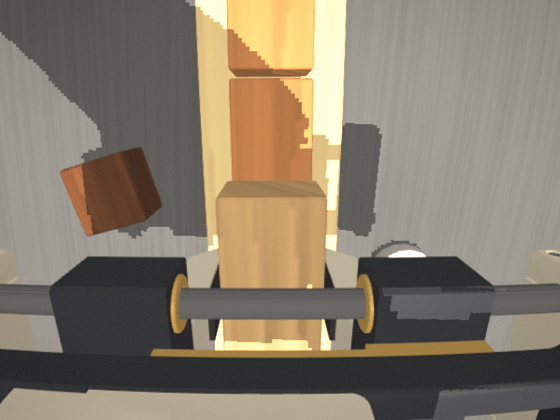

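```bash
cat >> h.py <<'E'
def rel(d,zc=.048,zt=None,yhi=-.05,p=None):
    """course edges at zc in frame of the crib estimate (mm), and held-block top-face edges"""
    P=cloud(d); hsv=cv2.cvtColor(d["img"],cv2.COLOR_RGB2HSV); wood=(hsv[...,1]>60)&((hsv[...,0]<28)|(hsv[...,0]>174))
    def edges(m,z):
        v,u=np.nonzero(m); q=plane(d,np.c_[u,v],z); A=np.c_[(q-CC)@CX,(q-CC)@CY]*1000
        L=[]
        for y in np.arange(A[:,1].min()+3,A[:,1].max()-3,3):
            s=A[abs(A[:,1]-y)<1.5]
            if len(s)>15: L.append((y,s[:,0].min(),s[:,0].max()))
        L=np.array(L); w=L[:,2]-L[:,1]; L=L[w>np.median(w)-1]; k,b=np.polyfit(L[:,0],(L[:,1]+L[:,2])/2,1)
        print("  z",z,"n",len(A),"y range",A[:,1].min().round(1),A[:,1].max().round(1),"width",np.median(w).round(1),"mid x at y=0:",b.round(2),"slope deg",np.degrees(k).round(2),"mid x at",L[:,0].mean().round(0),(k*L[:,0].mean()+b).round(2))
        return A
    near=(abs((P-CC)@CX)<.03)&(abs((P-CC)@CY)<.15)
    A=edges(wood&near&(abs(P[...,2]-zc)<.004),zc)
    # joint: dark gap positions via y-histogram
    h,e=np.histogram(A[:,1],bins=np.arange(A[:,1].min(),A[:,1].max(),1.)); md=np.median(h)
    print("  low bins y:",[(e[i].round(0),int(h[i])) for i in range(len(h)) if h[i]<.6*md])
    if zt: edges(wood&(abs((P-CC)@CX)<.03)&(abs((P-CC)@CY)<.15)&(abs(P[...,2]-zt)<.003),zt)
E
python3 - <<'E'
from h import *
d=dict(np.load("last_wrist.npz")); rel(d,.048,.0977+.008)
P=cloud(d); s,p,C=tool(); print("bottom front corners",((plane(d,[[225,183],[322,183]],.0697)-CC)@np.c_[CX,CY]*1000).round(1), "top front",((plane(d,[[219,197],[326,197]],.1057)-CC)@np.c_[CX,CY]*1000).round(1)); print(P[150,270],P[250,270])
print("TCP",((p-CC)@np.c_[CX,CY]*1000).round(1))
E
```

```text
z 0.048 n 14527 y range -8.0 82.6 width 43.3 mid x at y=0: -0.39 slope deg -0.18 mid x at 37.0 -0.5
  low bins y: [(np.float64(2.0), 88), (np.float64(45.0), 69), (np.float64(46.0), 0), (np.float64(47.0), 0), (np.float64(48.0), 0)]
  z 0.10569999999999999 n 12651 y range -73.5 -2.5 width 43.3 mid x at y=0: -0.71 slope deg -0.39 mid x at -36.0 -0.46
bottom front corners [[-23.   -5.3]
 [ 24.3  -5.4]] top front [[-20.6  -3.6]
 [ 20.6  -3.7]]
[ 0.57533403 -0.22916258  0.04831939] [ 0.57710858 -0.26321245  0.10534906]
TCP [  0.3 -47.7]
```

```bash
python3 -m pendant '[[[0.03,0,0.15,0,0,0,0.7],[0,0,0.15,0,0,0,0.7],[0,0,0.1,0,0,0,0.7],[0,0,0.05,0,0,0,0.7],[0,0,0,0,0,0,0.7],[0,0,0,0,0,0,0.7]]]'
python3 - <<'E'
from h import *
go(CC-.047*CY+[0,0,.076],RC)
d=grab("wrist","w5"); s,p,C=tool(); rel(d,.048,p[2]+.008); print(cloud(d)[250,270])
E
```

```text
clock: 9.13
position: [0.5786, -0.2836, 0.0782]
ee_rot: [-2.165, -2.275, -0.002]
force: [-0.1, 0.9, -0.5]
width: 0.482
turn units total [ 0.01 -0.02 -0.03] deg 0.15
 shift AFTER turn, units [-0.022  0.015  0.055]
 shift NOW, units [-0.022  0.015  0.055] mm world [ 0.6 -0.8 -2.2]
clock 9.1333 pos [ 0.5786 -0.2836  0.0782] F [-0.1  0.9 -0.5] w 44.3 j [ 0.1   0.67  0.43  1.72 -0.36  0.83  0.73]
  z 0.048 n 16095 y range -3.7 78.5 width 43.3 mid x at y=0: -0.42 slope deg -0.16 mid x at 36.0 -0.52
  low bins y: [(np.float64(-4.0), 4), (np.float64(45.0), 16), (np.float64(46.0), 0), (np.float64(47.0), 0), (np.float64(48.0), 2)]
  z 0.08640594343412442 n 12664 y range -71.7 -1.2 width 43.2 mid x at y=0: -1.54 slope deg -0.39 mid x at -35.0 -1.31
[ 0.57618613 -0.26173845  0.08567488]
```

```bash
python3 -m pendant '[[[-0.015,0.02,0.02,0,0,0,0.7],[0,0,0.03,0,0,0,0.7],[0,0,0,0,0,0,0.7],[0,0,0,0,0,0,0.7]]]'
python3 - <<'E'
from h import *
d=grab("wrist","w6"); go(CC-.047*CY+[0,0,.076],RC)
s,p,C=tool(); rel(d,.048,p[2]+.008); print(cloud(d)[250,270])
E
```

```text
clock: 9.52
position: [0.5798, -0.2843, 0.0766]
ee_rot: [2.166, 2.276, 0.003]
force: [0.5, -0.2, 0.7]
width: 0.476
turn units total [ 0.02 -0.01 -0.03] deg 0.16
 shift AFTER turn, units [-0.003 -0.015  0.016]
 shift NOW, units [-0.003 -0.015  0.016] mm world [-0.6 -0.2 -0.6]
clock 9.5667 pos [ 0.5798 -0.2843  0.0766] F [-0.1 -0.2 -0.1] w 43.9 j [ 0.1   0.67  0.43  1.72 -0.36  0.83  0.73]
  z 0.048 n 16318 y range -4.1 77.3 width 43.4 mid x at y=0: -0.41 slope deg -0.16 mid x at 36.0 -0.51
  low bins y: [(np.float64(46.0), 0), (np.float64(47.0), 0), (np.float64(48.0), 0)]
  z 0.08463286170924797 n 12606 y range -72.6 -2.0 width 43.3 mid x at y=0: -0.39 slope deg -0.39 mid x at -35.0 -0.15
[ 0.57737926 -0.26249287  0.08395652]
```

```bash
python3 -m pendant '[[[0,0,0.015,0,0,0,0.7],[0,0,0.015,0,0,0,0.7],[0,0,0,0,0,0,0.7]]]'
```

```text
clock: 9.82
position: [0.5798, -0.2843, 0.0765]
ee_rot: [2.166, 2.275, 0.004]
force: [-3.4, 1.5, 11.5]
width: 0.48
```

```bash
python3 -m pendant '[[[0,0,-0.01,0,0,0,0.7],[0,0,0,0,0,0,0.5],[0,0,0,0,0,0,0.42],[0,0,0,0,0,0,0.35],[0,0,0,0,0,0,0.3],[0,0,0,0,0,0,0.24],[0,0,0,0,0,0,0.2]]]'
python3 - <<'E'
from h import *
d=grab("wrist","w7"); go(CC-.047*CY+[0,0,.076],RC)
rel(d,.048,.084); print(cloud(d)[250,270])
E
```

```text
clock: 10.4
position: [0.5795, -0.2841, 0.0755]
ee_rot: [-2.165, -2.275, -0.002]
force: [0.0, -0.1, 0.5]
width: 0.776
turn units total [ 0.01 -0.02 -0.03] deg 0.15
 shift AFTER turn, units [-0.007 -0.008 -0.012]
 shift NOW, units [-0.007 -0.008 -0.012] mm world [-0.3 -0.3  0.5]
clock 10.45 pos [ 0.5795 -0.2841  0.0755] F [-0.1 -0.9  0. ] w 72.4 j [ 0.1   0.67  0.42  1.72 -0.36  0.83  0.74]
  z 0.048 n 16479 y range -3.7 77.2 width 43.4 mid x at y=0: -0.43 slope deg -0.15 mid x at 35.0 -0.51
  low bins y: [(np.float64(45.0), 6), (np.float64(46.0), 0), (np.float64(47.0), 0), (np.float64(48.0), 2)]
  z 0.084 n 12663 y range -72.0 -2.0 width 43.3 mid x at y=0: -0.36 slope deg -0.33 mid x at -35.0 -0.16
[ 0.57706083 -0.26158653  0.08452663]
```

View pics/w7.png

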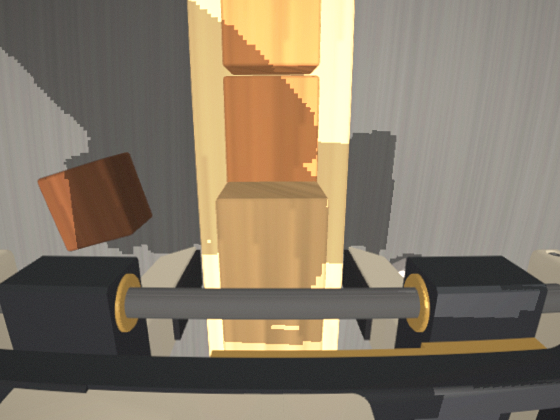

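```bash
python3 -m pendant '[[[0,0,-0.3,0,0,0,0.2],[0,0,-0.6,0,0,0,0.2],[0,0,-0.8,0,0,0,0.2],[0,0,-0.8,0,0,0,0.2],[0,0,-0.8,0,0,0,0.2]]]'
python3 - <<'E'
from h import *
U=np.array([.4932,.2445,.065])
go(U+RN*.127+[0,0,.04],mk(-RN,-RY))
E
```

```text
clock: 10.87
position: [0.5791, -0.2844, 0.21]
ee_rot: [-2.166, -2.275, -0.002]
force: [1.1, -0.0, -0.2]
width: 0.798
turn units total [ 1.61  6.84 -5.55] deg 41.03
 shift AFTER turn, units [9.309 4.522 5.727]
 shift NOW, units [11.804 -0.755 -0.056] mm world [-53.4 470.1   2.8]
clock 10.8667 pos [ 0.5791 -0.2844  0.21  ] F [ 1.1 -0.  -0.2] w 73.4 j [ 0.05  0.53  0.5   1.6  -0.28  1.09  0.67]
```

```bash
python3 -m pendant '[[[0.4,-0.05,0,0,0,0,0.2],[0.7,-0.05,0,0,0,0,0.2],[0.8,-0.05,0,0,0,0,0.2],[0.8,-0.05,0,0,0,0,0.2],[0.8,-0.05,0,0,0,0,0.2],[0.8,-0.05,0,0,0,0,0.2],[0.8,-0.05,0,0,0,0,0.2],[0.8,-0.05,0,0,0,0,0.2],[0.8,-0.05,0,0,0,0,0.2],[0.8,-0.05,0,0,0,0,0.2],[0.8,-0.05,0,0,0,0,0.2],[0.8,-0.05,0,0,0,0,0.2],[0.8,-0.05,0,0,0,0,0.2],[0.8,-0.05,0,0,0,0,0.2],[0.7,-0.05,0,0,0,0,0.2],[0.4,0,0,0,0,0,0.2]]]'
python3 -m pendant '[[[0,0,0,0.16,0.68,-0.55,0.2],[0,0,0,0.16,0.68,-0.55,0.2],[0,0,0,0.16,0.68,-0.55,0.2],[0,0,0,0.16,0.68,-0.55,0.2],[0,0,0,0.16,0.68,-0.55,0.2],[0,0,0,0.16,0.68,-0.56,0.2],[0,0,0,0.16,0.69,-0.56,0.2],[0,0,0,0.16,0.69,-0.56,0.2],[0,0,0,0.16,0.69,-0.56,0.2],[0,0,0,0.16,0.69,-0.56,0.2],[0,0,0,0,0,0,0.24],[0,0,0,0,0,0,0.24]]]'
python3 - <<'E'
from h import *
U=np.array([.4932,.2445,.065])
go(U+RN*.127,mk(-RN,-RY)); grab("wrist","w8")
d=dict(np.load("last_wrist.npz")); P=cloud(d)
hsv=cv2.cvtColor(d["img"],cv2.COLOR_RGB2HSV);H,S,V=[hsv[...,i] for i in range(3)]
o=np.array([0,0,.081]); Q=(P-o)@np.c_[RX,RY,RN]
m=(H>12)&(H<28)&(S>60)&(abs(Q[...,2]-.036)<.006)&(P[...,1]>.1)
k,l,st,c=cv2.connectedComponentsWithStats(m.astype(np.uint8),connectivity=4)
for i in range(1,k):
    if st[i,4]<200: continue
    q=Q[l==i]; r=cv2.minAreaRect(q[:,:2].astype(np.float32)); print(c[i].round(),r,np.median(q[:,2]),o+np.c_[RX,RY,RN]@[*r[0],0])
E
```

```text
clock: 12.2
position: [0.5252, 0.1896, 0.2091]
ee_rot: [-2.161, -2.279, -0.005]
force: [0.3, 1.1, 0.4]
width: 0.8
clock: 13.2
position: [0.5267, 0.1846, 0.2083]
ee_rot: [-1.342, -2.269, -0.383]
force: [-0.3, 0.4, -0.3]
width: 0.763
turn units total [ 0.01  0.02 -0.03] deg 0.18
 shift AFTER turn, units [-0.441 -0.007  0.773]
 shift NOW, units [-0.44  -0.006  0.773] mm world [ -0.9   1.1 -35.6]
clock 13.2 pos [0.5267 0.1846 0.2083] F [-0.3  0.4 -0.3] w 70.2 j [-0.24  0.51  0.17  1.71 -0.62  1.25  0.72]
[275. 236.] ((-0.029902111738920212, -0.5495286583900452), (0.09046017378568649, 0.04397231340408325), 0.35300302505493164) 0.035608890073124795 [0.49311645 0.2438472  0.06517009]
```

View pics/w8.png

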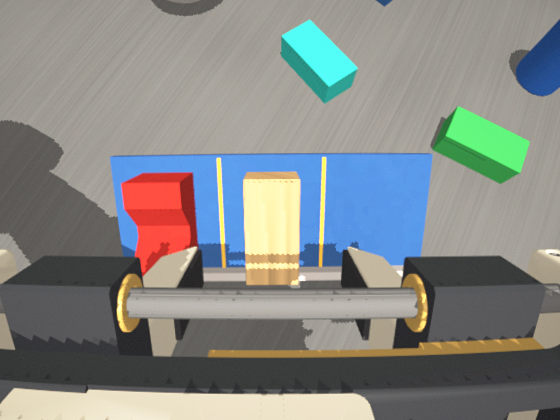

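```bash
python3 -m pendant '[[[-0.23,0,0.38,0,0.01,-0.01,0.24],[-0.23,0,0.38,0,0.01,-0.01,0.24],[0,0,0.5,0,0,0,0.24],[0,0,0.5,0,0,0,0.24],[0,0,0.5,0,0,0,0.24],[0,0,0.4,0,0,0,0.24],[0,0,0.3,0,0,0,0.24],[0,0,0.2,0,0,0,0.24],[0,0,0.1,0,0,0,0.24],[0,0,0,0,0,0,0.24],[0,0,0,0,0,0,0.24]]]'
python3 - <<'E'
from h import *
U=np.array([.4932,.2442,.0651])
go(U+RN*.027,mk(-RN,-RY)); grab("wrist","w9")
E
```

```text
clock: 14.17
position: [0.5008, 0.2324, 0.0886]
ee_rot: [-1.336, -2.271, -0.386]
force: [0.3, -0.1, 0.7]
width: 0.76
turn units total [ 0.02 -0.02  0.03] deg 0.16
 shift AFTER turn, units [-0.014 -0.023  0.008]
 shift NOW, units [-0.014 -0.023  0.008] mm world [-0.6 -0.7 -0.6]
clock 14.1667 pos [0.5008 0.2324 0.0886] F [ 0.3 -0.1  0.7] w 69.9 j [-0.28  0.63  0.1   1.86 -0.73  0.99  0.83]
```

View pics/w9.png

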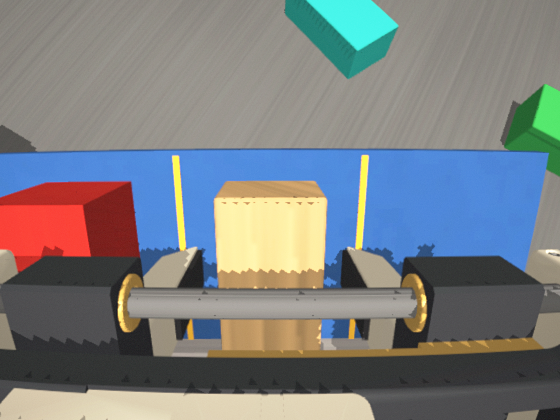

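Block (cols 216–326) is centred between the fingers; red saddle is clear. Grip and retreat.

```bash
python3 -m pendant '[[[0,0,0,0,0,0,0.5],[0,0,0,0,0,0,0.6],[0,0,0,0,0,0,0.7],[0,0,0,0,0,0,0.7],[0,0,0,0,0,0,0.7],[0,0,0,0,0,0,0.7]]]' 30
python3 -m pendant '[[[0,0,-0.2,0,0,0,0.7],[0,0,-0.5,0,0,0,0.7],[0,0,-0.7,0,0,0,0.7],[0,0,-0.7,0,0,0,0.7],[0,0,-0.8,0,0,0,0.7],[0,0,-0.8,0,0,0,0.7]]]'
python3 - <<'E'
from h import *
go(CC+.047*CY+[0,0,.23],RC)
E
```

```text
clock: 14.72
position: [0.5004, 0.2324, 0.0882]
ee_rot: [-1.335, -2.27, -0.386]
force: [0.4, -1.6, 2.0]
width: 0.479
clock: 15.22
position: [0.5381, 0.1626, 0.2149]
ee_rot: [-1.336, -2.27, -0.384]
force: [-0.0, 0.3, -1.9]
width: 0.479
turn units total [-1.59 -6.87  5.54] deg 41.12
 shift AFTER turn, units [-8.865  0.45  -0.378]
 shift NOW, units [-6.714 -3.495 -4.652] mm world [  36.2 -353.2   15.1]
clock 15.2167 pos [0.5381 0.1626 0.2149] F [-0.   0.3 -1.9] w 44.1 j [-0.21  0.52  0.18  1.68 -0.61  1.29  0.74]
```

```bash
python3 -m pendant '[[[0,0,0,-0.16,-0.68,0.55,0.7],[0,0,0,-0.16,-0.68,0.55,0.7],[0,0,0,-0.16,-0.68,0.55,0.7],[0,0,0,-0.16,-0.69,0.55,0.7],[0,0,0,-0.16,-0.69,0.55,0.7],[0,0,0,-0.16,-0.69,0.55,0.7],[0,0,0,-0.16,-0.69,0.56,0.7],[0,0,0,-0.16,-0.69,0.56,0.7],[0,0,0,-0.16,-0.69,0.56,0.7],[0,0,0,-0.15,-0.69,0.56,0.7]]]'
python3 -m pendant '[[[-0.4,0.02,-0.03,0,0,0,0.7],[-0.7,0.04,-0.03,0,0,0,0.7],[-0.8,0.04,-0.03,0,0,0,0.7],[-0.8,0.04,-0.03,0,0,0,0.7],[-0.8,0.04,-0.03,0,0,0,0.7],[-0.8,0.04,-0.03,0,0,0,0.7],[-0.8,0.04,-0.03,0,0,0,0.7],[-0.8,0.04,-0.03,0,0,0,0.7],[-0.8,0.04,-0.03,0,0,0,0.7],[-0.8,0.04,-0.03,0,0,0,0.7],[-0.7,0.04,-0.03,0,0,0,0.7],[-0.46,0.03,-0.03,0,0,0,0.7],[0,0,0,0,0,0,0.7],[0,0,0,0,0,0,0.7],[0,0,0,0,0,0,0.7]]]'
python3 - <<'E'
from h import *
go(CC+.047*CY+[0,0,.098],RC)
E
```

```text
clock: 16.05
position: [0.5381, 0.1633, 0.2141]
ee_rot: [2.165, 2.273, 0.002]
force: [0.2, 0.7, -1.5]
width: 0.477
clock: 17.3
position: [0.5738, -0.1805, 0.2273]
ee_rot: [-2.163, -2.277, -0.003]
force: [0.1, -0.2, -1.7]
width: 0.478
turn units total [ 0.01 -0.03  0.  ] deg 0.13
 shift AFTER turn, units [-2.520e-01  2.000e-03  3.233e+00]
 shift NOW, units [-0.259  0.     3.233] mm world [   0.6  -10.1 -129.3]
clock 17.3 pos [ 0.5738 -0.1805  0.2273] F [ 0.1 -0.2 -1.7] w 44.0 j [-0.13  0.44  0.51  1.69 -0.24  1.07  0.5 ]
```

```bash
python3 -m pendant '[[[-0.1,0,0.3,0,0,0,0.7],[-0.1,0,0.6,0,0,0,0.7],[0,0,0.7,0,0,0,0.7],[0,0,0.6,0,0,0,0.7],[0,0,0.4,0,0,0,0.7],[0,0,0.13,0,0,0,0.7],[0,0,0,0,0,0,0.7],[0,0,0,0,0,0,0.7],[0,0,0,0,0,0,0.7],[0,0,0,0,0,0,0.7]]]'
python3 - <<'E'
from h import *
d=grab("wrist","w10"); s,p,C=tool(); go(CC+.047*CY+[0,0,.098],RC)
P=cloud(d); print(P[250,270]); rel(d,.048,P[250,270][2]+.0)
E
```

```text
clock: 18.13
position: [0.5753, -0.1892, 0.1194]
ee_rot: [2.162, 2.277, 0.004]
force: [0.4, 0.1, -1.8]
width: 0.474
turn units total [ 0.04 -0.01  0.  ] deg 0.18
 shift AFTER turn, units [-0.032 -0.023  0.534]
 shift NOW, units [-0.032 -0.024  0.534] mm world [ -0.8  -1.3 -21.4]
clock 18.1833 pos [ 0.5752 -0.1892  0.1194] F [-0.6 -0.8  0.1] w 44.1 j [-0.08  0.56  0.45  1.79 -0.32  0.85  0.57]
[ 0.57041318 -0.11425432  0.25569494]
  z 0.048 n 6982 y range 83.8 139.5 width 43.2 mid x at y=0: -0.9 slope deg 0.01 mid x at 111.0 -0.89
  low bins y: [(np.float64(86.0), 72), (np.float64(89.0), 72), (np.float64(91.0), 72), (np.float64(94.0), 72), (np.float64(97.0), 72), (np.float64(100.0), 73), (np.float64(103.0), 73), (np.float64(106.0), 73), (np.float64(113.0), 73), (np.float64(120.0), 74), (np.float64(124.0), 74), (np.float64(133.0), 75), (np.float64(138.0), 79)]Traceback (most recent call last):
  File "<stdin>", line 3, in <module>
  File "h.py", line 68, in rel
    if zt: edges(wood&(abs((P-CC)@CX)<.03)&(abs((P-CC)@CY)<.15)&(abs(P[...,2]-zt)<.003),zt)
           ~~~~~^^^^^^^^^^^^^^^^^^^^^^^^^^^^^^^^^^^^^^^^^^^^^^^^^^^^^^^^^^^^^^^^^^^^^^^^^^^
  File "h.py", line 60, in edges
    L=np.array(L); w=L[:,2]-L[:,1]; L=L[w>np.median(w)-1]; k,b=np.polyfit(L[:,0],(L[:,1]+L[:,2])/2,1)
                     ~^^^^^
IndexError: too many indices for array: array is 1-dimensional, but 2 were indexed
```

View pics/w10.png

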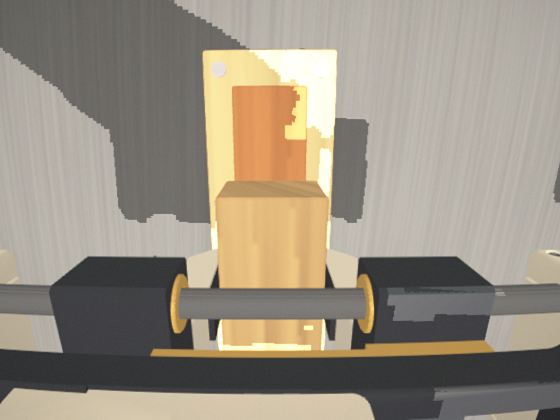

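Run:
```python
from h import *
d=dict(np.load("last_wrist.npz")); P=cloud(d); z=np.median(P[215:240,240:300,2]); print(z); rel(d,.048,z)
```

```text
0.1289505808079928
  z 0.048 n 6982 y range 83.8 139.5 width 43.2 mid x at y=0: -0.9 slope deg 0.01 mid x at 111.0 -0.89
  low bins y: [(np.float64(86.0), 72), (np.float64(89.0), 72), (np.float64(91.0), 72), (np.float64(94.0), 72), (np.float64(97.0), 72), (np.float64(100.0), 73), (np.float64(103.0), 73), (np.float64(106.0), 73), (np.float64(113.0), 73), (np.float64(120.0), 74), (np.float64(124.0), 74), (np.float64(133.0), 75), (np.float64(138.0), 79)]
  z 0.1289505808079928 n 12605 y range 23.7 93.9 width 43.3 mid x at y=0: 0.53 slope deg -0.22 mid x at 61.0 0.29
```

```bash
python3 -m pendant '[[[-0.02,-0.03,0.1,0,0,0,0.7],[0,0,0.25,0,0,0,0.7],[0,0,0.25,0,0,0,0.7],[0,0,0.2,0,0,0,0.7],[0,0,0.15,0,0,0,0.7],[0,0,0.05,0,0,0,0.7],[0,0,0,0,0,0,0.7],[0,0,0,0,0,0,0.7],[0,0,0,0,0,0,0.7]]]'
python3 - <<'E'
from h import *
d=grab("wrist","w11"); s,p,C=tool(); go(CC+.047*CY+[0,0,.0755],RC)
P=cloud(d); z=np.median(P[215:240,240:300,2]); print(z); rel(d,.048,z)
E
```

```text
clock: 18.93
position: [0.5737, -0.1901, 0.0785]
ee_rot: [2.163, 2.277, 0.003]
force: [-0.0, 0.3, -0.9]
width: 0.482
turn units total [ 0.02 -0.01 -0.  ] deg 0.12
 shift AFTER turn, units [-0.013  0.016  0.078]
 shift NOW, units [-0.013  0.015  0.078] mm world [ 0.6 -0.5 -3.1]
clock 18.9833 pos [ 0.5737 -0.1901  0.0786] F [ 0.1 -0.3 -1.8] w 43.8 j [-0.06  0.61  0.42  1.83 -0.35  0.78  0.6 ]
0.08801067979933155
  z 0.048 n 9460 y range 90.9 139.2 width 43.3 mid x at y=0: -1.01 slope deg 0.09 mid x at 115.0 -0.82
  low bins y: []
  z 0.08801067979933155 n 12558 y range 23.0 92.8 width 43.3 mid x at y=0: -1.16 slope deg -0.25 mid x at 60.0 -1.41
```

```bash
python3 -m pendant '[[[-0.013,0.018,0.03,0,0,0,0.7],[0,0,0.03,0,0,0,0.7],[0,0,0,0,0,0,0.7],[0,0,0,0,0,0,0.7]]]'
python3 - <<'E'
from h import *
d=grab("wrist","w12"); s,p,C=tool(); go(CC+.047*CY+[0,0,.0755],RC)
P=cloud(d); z=np.median(P[215:240,240:300,2]); print(z); rel(d,.048,z)
E
```

```text
clock: 19.32
position: [0.5741, -0.1904, 0.0758]
ee_rot: [-2.163, -2.278, -0.003]
force: [-0.0, 0.9, -1.0]
width: 0.474
turn units total [ 0.01 -0.02 -0.  ] deg 0.1
 shift AFTER turn, units [-0.005  0.005  0.009]
 shift NOW, units [-0.005  0.005  0.009] mm world [ 0.2 -0.2 -0.4]
clock 19.3667 pos [ 0.5742 -0.1904  0.0759] F [-0.8 -0.5 -1.1] w 44.1 j [-0.05  0.62  0.42  1.82 -0.35  0.77  0.6 ]
0.08532941985019263
  z 0.048 n 9762 y range 90.6 139.5 width 43.3 mid x at y=0: -0.88 slope deg 0.02 mid x at 115.0 -0.83
  low bins y: []
  z 0.08532941985019263 n 12648 y range 22.7 92.4 width 43.3 mid x at y=0: -0.7 slope deg -0.26 mid x at 60.0 -0.97
```

```bash
python3 -m pendant '[[[0,0.006,0.03,0,0,0,0.7],[0,0,0.02,0,0,0,0.7],[0,0,0,0,0,0,0.7]]]'
```

```text
clock: 19.62
position: [0.5745, -0.1905, 0.0747]
ee_rot: [-2.164, -2.278, -0.004]
force: [-3.8, 1.7, 10.5]
width: 0.482
```

```bash
python3 -m pendant '[[[0,0,-0.01,0,0,0,0.7],[0,0,0,0,0,0,0.5],[0,0,0,0,0,0,0.42],[0,0,0,0,0,0,0.35],[0,0,0,0,0,0,0.3],[0,0,0,0,0,0,0.24],[0,0,0,0,0,0,0.2]]]'
python3 - <<'E'
from h import *
d=grab("wrist","w13")
P=cloud(d); z=np.median(P[215:240,240:300,2]); print(z); rel(d,.048,z)
E
python3 -m pendant '[[[0,0,-0.3,0,0,0,0.2],[0,0,-0.6,0,0,0,0.2],[0,0,-0.8,0,0,0,0.2],[0,0,-0.8,0,0,0,0.2],[0,0,-0.8,0,0,0,0.2],[0,0,-0.2,0,0,0,0.2],[0,0,0,0,0,0,0.2]]]'
python3 - <<'E'
from h import *
grab("wrist","w14");grab("scene","s14");grab("side","d14")
U=np.array([.415,.2005,.065])
go(U+RN*.127+[0,0,.04],mk(-RN,-RY))
E
```

```text
clock: 20.2
position: [0.5744, -0.1904, 0.0741]
ee_rot: [-2.163, -2.278, -0.002]
force: [-0.7, -0.5, -0.1]
width: 0.778
0.08430236512500122
  z 0.048 n 10020 y range 90.4 139.3 width 43.3 mid x at y=0: -0.92 slope deg 0.05 mid x at 114.0 -0.81
  low bins y: []
  z 0.08430236512500122 n 12557 y range 23.3 92.6 width 43.2 mid x at y=0: -0.41 slope deg -0.18 mid x at 60.0 -0.6
clock: 20.83
position: [0.5758, -0.1914, 0.218]
ee_rot: [2.16, 2.274, 0.008]
force: [0.2, 0.0, -0.8]
width: 0.796
turn units total [ 1.58  6.83 -5.52] deg 40.9
 shift AFTER turn, units [7.445 1.259 4.662]
 shift NOW, units [ 8.447 -2.719  0.031] mm world [-126.   331.8   -0.5]
clock 20.9833 pos [ 0.5736 -0.1902  0.2133] F [ 1.   0.4 -0.3] w 73.8 j [-0.12  0.46  0.5   1.7  -0.25  1.05  0.52]
```

View pics/d14.png

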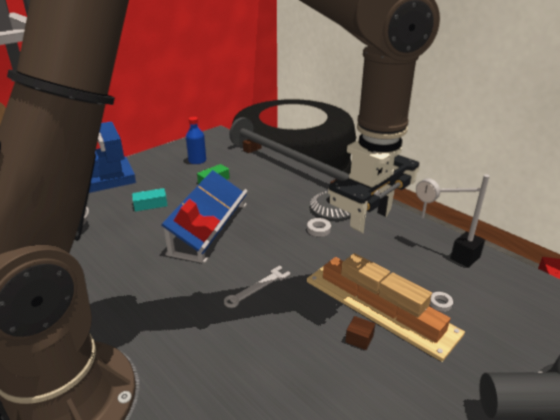

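Run:
```python
import cv2
i=cv2.imread("pics/d14.png")[230:370,290:480]; cv2.imwrite("pics/d14c.png",cv2.resize(i,None,fx=4,fy=4,interpolation=cv2.INTER_CUBIC))
```

```text
(no output)
```

View pics/d14c.png

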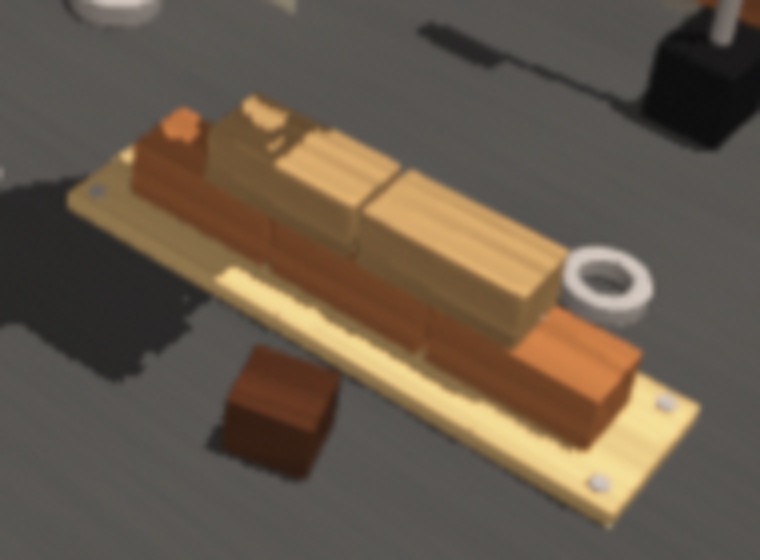

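View pics/w14.png

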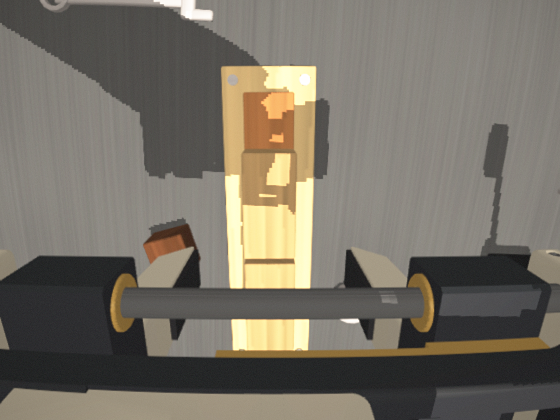

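```bash
python3 -m pendant '[[[0.4,-0.12,0,0,0,0,0.2],[0.6,-0.2,0,0,0,0,0.2],[0.75,-0.24,0,0,0,0,0.2],[0.75,-0.24,0,0,0,0,0.2],[0.75,-0.24,0,0,0,0,0.2],[0.75,-0.24,0,0,0,0,0.2],[0.75,-0.24,0,0,0,0,0.2],[0.75,-0.24,0,0,0,0,0.2],[0.75,-0.24,0,0,0,0,0.2],[0.75,-0.24,0,0,0,0,0.2],[0.75,-0.24,0,0,0,0,0.2],[0.7,-0.24,0,0,0,0,0.2],[0.4,-0.1,0,0,0,0,0.2]]]'
python3 -m pendant '[[[0,0,0,0.16,0.68,-0.55,0.2],[0,0,0,0.16,0.68,-0.55,0.2],[0,0,0,0.16,0.68,-0.55,0.2],[0,0,0,0.16,0.68,-0.55,0.2],[0,0,0,0.16,0.68,-0.55,0.2],[0,0,0,0.16,0.68,-0.55,0.2],[0,0,0,0.16,0.69,-0.55,0.2],[0,0,0,0.16,0.69,-0.56,0.2],[0,0,0,0.15,0.69,-0.56,0.2],[0,0,0,0.15,0.68,-0.55,0.24],[0,0,0,0,0,0,0.24],[0,0,0,0,0,0,0.24]]]'
python3 - <<'E'
from h import *
U=np.array([.4146,.2003,.065])
go(U+RN*.1255,mk(-RN,-RY)); grab("wrist","w15")
d=dict(np.load("last_wrist.npz")); P=cloud(d)
hsv=cv2.cvtColor(d["img"],cv2.COLOR_RGB2HSV);H,S,V=[hsv[...,i] for i in range(3)]
o=np.array([0,0,.081]); Q=(P-o)@np.c_[RX,RY,RN]
m=((H<6)|(H>174))&(S>150)&(abs(Q[...,2]-.046)<.004)&(P[...,1]>.1)
k,l,st,c=cv2.connectedComponentsWithStats(m.astype(np.uint8),connectivity=4)
for i in range(1,k):
    if st[i,4]<200: continue
    q=Q[l==i]; r=cv2.minAreaRect(q[:,:2].astype(np.float32)); print(c[i].round(),r,np.median(q[:,2]),q.min(0),q.max(0))
for xs in (-.0300,): 
    for ys in (q[:,1].min()/2+q[:,1].max()/2,): print(o+np.c_[RX,RY,RN]@[xs,ys,0])
E
```

```text
clock: 22.07
position: [0.4407, 0.16, 0.213]
ee_rot: [-2.158, -2.28, 0.002]
force: [0.6, 0.5, 0.2]
width: 0.8
clock: 23.07
position: [0.4431, 0.1564, 0.213]
ee_rot: [-1.344, -2.267, -0.381]
force: [0.9, 0.2, -0.7]
width: 0.762
turn units total [-0.    0.02 -0.06] deg 0.29
 shift AFTER turn, units [-0.851 -0.091  0.691]
 shift NOW, units [-0.851 -0.087  0.693] mm world [  3.7 -14.2 -41.5]
clock 23.0667 pos [0.4431 0.1564 0.213 ] F [ 0.9  0.2 -0.7] w 70.1 j [-0.29  0.38  0.26  1.92 -0.63  1.21  0.81]
[267. 218.] ((0.002814343199133873, -0.4596380889415741), (0.043141722679138184, 0.024838203564286232), 89.84483337402344) 0.045788481134597867 [-0.00961013 -0.48118429  0.04201232] [ 0.01526123 -0.43807766  0.04781334]
[269. 285.] ((-0.05221039801836014, -0.46009600162506104), (0.04232891649007797, 0.004003623034805059), 89.38787841796875) 0.04337699568569725 [-0.05441301 -0.48127013  0.04203365] [-0.05029827 -0.43892465  0.04557179]
[0.41490474 0.20047801 0.06511827]
```

View pics/w15.png

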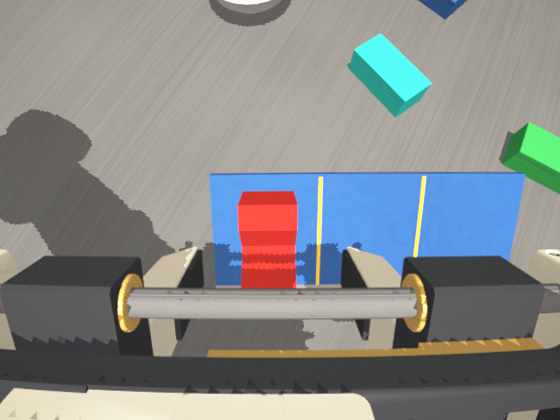

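```bash
python3 -m pendant '[[[-0.28,-0.03,0.23,0,0,-0.02,0.24],[-0.29,-0.03,0.23,0,0,-0.02,0.24],[-0.28,-0.03,0.23,0,0.01,-0.02,0.24],[0,0,0.5,0,0,0,0.24],[0,0,0.5,0,0,0,0.24],[0,0,0.5,0,0,0,0.24],[0,0,0.4,0,0,0,0.24],[0,0,0.3,0,0,0,0.24],[0,0,0.2,0,0,0,0.24],[0,0,0.07,0,0,0,0.24],[0,0,0,0,0,0,0.24],[0,0,0,0,0,0,0.24]]]'
python3 - <<'E'
from h import *
U=np.array([.4148,.2004,.0651])
go(U+RN*.0255,mk(-RN,-RY)); grab("wrist","w16")
E
```

```text
clock: 24.12
position: [0.4223, 0.1888, 0.0898]
ee_rot: [-1.334, -2.274, -0.387]
force: [0.3, -0.0, -0.3]
width: 0.762
turn units total [0.02 0.01 0.06] deg 0.3
 shift AFTER turn, units [-0.033 -0.025  0.068]
 shift NOW, units [-0.033 -0.025  0.068] mm world [-1.  -0.2 -3. ]
clock 24.1167 pos [0.4223 0.1888 0.0898] F [ 0.3 -0.  -0.3] w 70.1 j [-0.29  0.54  0.18  2.07 -0.79  0.94  0.99]
```

View pics/w16.png

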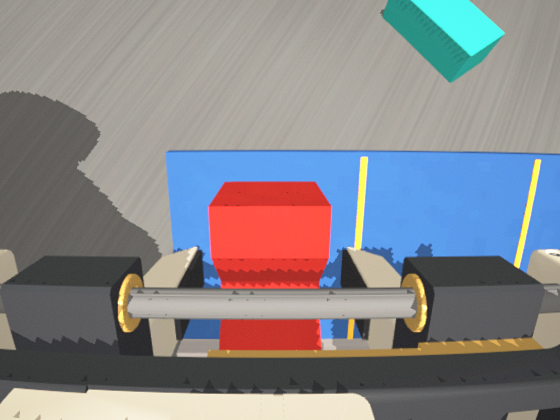

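```bash
python3 -m pendant '[[[-0.03,-0.02,0.06,0,0,0,0.24],[0,0,0,0,0,0,0.24],[0,0,0,0,0,0,0.5],[0,0,0,0,0,0,0.6],[0,0,0,0,0,0,0.7],[0,0,0,0,0,0,0.7],[0,0,0,0,0,0,0.7],[0,0,0,0,0,0,0.7]]]' 35
python3 - <<'E'
from h import *
U=np.array([.4148,.2004,.0651])
go(U+RN*.0255,mk(-RN,-RY))
E
python3 -m pendant '[[[0,0,-0.2,0,0,0,0.7],[0,0,-0.5,0,0,0,0.7],[0,0,-0.7,0,0,0,0.7],[0,0,-0.7,0,0,0,0.7],[0,0,-0.8,0,0,0,0.7],[0,0,-0.8,0,0,0,0.7]]]'
python3 - <<'E'
from h import *
go(CC+[0,0,.23],RC)
E
```

```text
clock: 24.83
position: [0.4213, 0.1886, 0.0867]
ee_rot: [-1.334, -2.273, -0.387]
force: [0.4, -0.4, 0.1]
width: 0.474
turn units total [ 0.02 -0.    0.06] deg 0.29
 shift AFTER turn, units [-0.001 -0.    -0.001]
 shift NOW, units [-0.001 -0.    -0.001] mm world [ 0.  -0.1  0. ]
clock 24.8333 pos [0.4213 0.1886 0.0867] F [ 0.4 -0.4  0.1] w 43.6 j [-0.29  0.55  0.18  2.07 -0.79  0.94  1.  ]
clock: 25.33
position: [0.4588, 0.1188, 0.2138]
ee_rot: [-1.334, -2.273, -0.385]
force: [0.4, 0.7, -0.8]
width: 0.481
turn units total [-1.56 -6.85  5.57] deg 41.12
 shift AFTER turn, units [-9.048  2.487 -0.406]
 shift NOW, units [-7.604 -1.76  -5.225] mm world [ 118.  -356.3   16.2]
clock 25.3333 pos [0.4588 0.1188 0.2138] F [ 0.4  0.7 -0.8] w 44.2 j [-0.23  0.41  0.29  1.88 -0.61  1.26  0.87]
```

```bash
python3 -m pendant '[[[0,0,0,-0.16,-0.68,0.55,0.7],[0,0,0,-0.16,-0.68,0.55,0.7],[0,0,0,-0.16,-0.68,0.55,0.7],[0,0,0,-0.16,-0.68,0.56,0.7],[0,0,0,-0.16,-0.68,0.56,0.7],[0,0,0,-0.16,-0.69,0.56,0.7],[0,0,0,-0.15,-0.69,0.56,0.7],[0,0,0,-0.15,-0.69,0.56,0.7],[0,0,0,-0.15,-0.69,0.56,0.7],[0,0,0,-0.15,-0.69,0.56,0.7]]]'
python3 -m pendant '[[[-0.4,0.11,-0.05,0,0,0,0.7],[-0.7,0.2,-0.05,0,0,0,0.7],[-0.8,0.22,-0.05,0,0,0,0.7],[-0.8,0.22,-0.05,0,0,0,0.7],[-0.8,0.22,-0.05,0,0,0,0.7],[-0.8,0.22,-0.05,0,0,0,0.7],[-0.8,0.22,-0.05,0,0,0,0.7],[-0.8,0.22,-0.05,0,0,0,0.7],[-0.8,0.22,0,0,0,0,0.7],[-0.8,0.22,0,0,0,0,0.7],[-0.7,0.2,0,0,0,0,0.7],[-0.5,0.14,0,0,0,0,0.7],[-0.3,0.08,0,0,0,0,0.7],[0,0,0,0,0,0,0.7],[0,0,0,0,0,0,0.7],[0,0,0,0,0,0,0.7]]]'
python3 - <<'E'
from h import *
go(CC+[0,0,.1315],RC)
E
```

```text
clock: 26.17
position: [0.4589, 0.1195, 0.2129]
ee_rot: [2.166, 2.273, 0.001]
force: [0.9, -0.1, -1.9]
width: 0.478
clock: 27.5
position: [0.5766, -0.2329, 0.2275]
ee_rot: [-2.161, -2.277, -0.003]
force: [-0.2, 0.0, -0.5]
width: 0.478
turn units total [-0.   -0.04  0.01] deg 0.17
 shift AFTER turn, units [-1.160e-01 -2.000e-03  2.401e+00]
 shift NOW, units [-1.230e-01 -2.000e-03  2.401e+00] mm world [  0.2  -4.6 -96. ]
clock 27.5 pos [ 0.5766 -0.2329  0.2275] F [-0.2  0.  -0.5] w 44.0 j [-0.07  0.48  0.55  1.64 -0.28  1.1   0.61]
```

```bash
python3 -m pendant '[[[-0.06,0,0.3,0,0,0,0.7],[-0.05,0,0.5,0,0,0,0.7],[0,0,0.5,0,-0.03,0,0.7],[0,0,0.5,0,0,0,0.7],[0,0,0.4,0,0,0,0.7],[0,0,0.2,0,0,0,0.7],[0,0,0,0,0,0,0.7],[0,0,0,0,0,0,0.7],[0,0,0,0,0,0,0.7],[0,0,0,0,0,0,0.7]]]'
cat >> h.py <<'E'
def relS(d):
    P=cloud(d); hsv=cv2.cvtColor(d["img"],cv2.COLOR_RGB2HSV); H,S=hsv[...,0],hsv[...,1]
    near=(abs((P-CC)@CX)<.035)&(abs((P-CC)@CY)<.16)
    red=((H<6)|(H>174))&(S>150)&near; wood=(H>7)&(H<28)&(S>60)&near
    zs=P[...,2][red&((P-CC)@CY>.02)]; hh,e=np.histogram(zs,bins=60); zt=e[np.argmax(hh)]; zt=np.median(zs[abs(zs-zt)<.004]); print("rim z",zt)
    for lab,m,z,tol in [("course1",wood,.048,.004),("course2",wood,.084,.004),("saddle rim",red,zt,.003)]:
        mm=m&(abs(P[...,2]-z)<tol); v,u=np.nonzero(mm)
        if len(v)<100: print(lab,"few",len(v)); continue
        q=plane(d,np.c_[u,v],z); A=np.c_[(q-CC)@CX,(q-CC)@CY]*1000; L=[]
        for y in np.arange(A[:,1].min()+2,A[:,1].max()-2,2):
            s=A[abs(A[:,1]-y)<1]
            if len(s)>15: L.append((y,s[:,0].min(),s[:,0].max()))
        L=np.array(L); w=L[:,2]-L[:,1]; L=L[w>np.median(w)-1]; k,b=np.polyfit(L[:,0],(L[:,1]+L[:,2])/2,1)
        print(lab,"n",len(A),"y",A[:,1].min().round(1),A[:,1].max().round(1),"w",np.median(w).round(1),"mid x",(k*L[:,0].mean()+b).round(2),"at y",L[:,0].mean().round(0),"slope",np.degrees(k).round(2))
E
python3 - <<'E'
from h import *
d=grab("wrist","w17"); go(CC+[0,0,.1315],RC); relS(d)
E
```

```text
clock: 28.33
position: [0.5778, -0.239, 0.1328]
ee_rot: [2.162, 2.276, 0.001]
force: [0.2, -1.1, -1.4]
width: 0.481
turn units total [ 0.03  0.02 -0.  ] deg 0.14
 shift AFTER turn, units [ 0.039 -0.02   0.03 ]
 shift NOW, units [ 0.039 -0.02   0.03 ] mm world [-0.9  1.5 -1.2]
clock 28.3833 pos [ 0.5777 -0.239   0.1327] F [-0.3  0.  -0.9] w 44.0 j [-0.03  0.58  0.5   1.73 -0.34  0.91  0.67]
rim z 0.1536330007569667
course1 n 5743 y 94.6 138.8 w 43.1 mid x -0.92 at y 117.0 slope -0.04
course2 n 7671 y 38.8 90.8 w 43.2 mid x -0.59 at y 64.0 slope 0.18
saddle rim n 7296 y 20.8 44.3 w 43.5 mid x 0.25 at y 32.0 slope -0.09
```

View pics/w17.png

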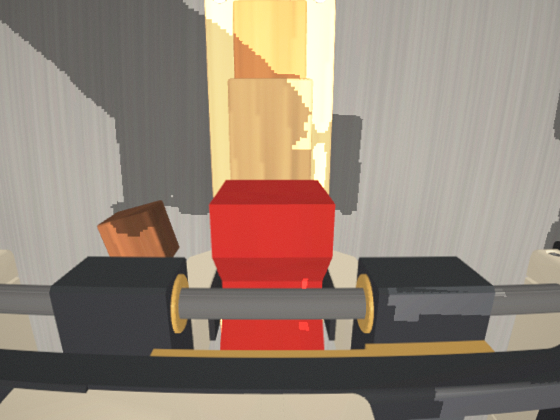

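```bash
python3 -m pendant '[[[0.015,-0.02,0.15,0,0,0,0.7],[0,0,0.15,0,0,0,0.7],[0,0,0.15,0,0,0,0.7],[0,0,0.05,0,0,0,0.7],[0,0,0,0,0,0,0.7],[0,0,0,0,0,0,0.7],[0,0,0,0,0,0,0.7]]]'
python3 - <<'E'
from h import *
d=grab("wrist","w18"); go(CC+[0,0,.1095],RC); relS(d)
E
```

```text
clock: 28.97
position: [0.5764, -0.2384, 0.1117]
ee_rot: [2.163, 2.277, -0.0]
force: [0.3, 0.4, -0.9]
width: 0.479
turn units total [ 0.01  0.01 -0.01] deg 0.08
 shift AFTER turn, units [0.023 0.01  0.059]
 shift NOW, units [0.023 0.01  0.058] mm world [ 0.4  0.9 -2.3]
clock 29.0167 pos [ 0.5764 -0.2384  0.1118] F [ 0.9  0.  -1. ] w 43.7 j [-0.02  0.6   0.49  1.75 -0.36  0.87  0.68]
rim z 0.13256986272770865
course1 n 6044 y 95.4 133.4 w 43.3 mid x -0.85 at y 113.0 slope -0.41
course2 n 9108 y 43.0 91.3 w 43.2 mid x -0.6 at y 67.0 slope 0.25
saddle rim n 7307 y 21.5 44.9 w 43.6 mid x -1.09 at y 32.0 slope -0.15
```

```bash
python3 -m pendant '[[[0.004,0.014,0.03,0,0,0,0.7],[0,0,0.02,0,0,0,0.7],[0,0,0,0,0,0,0.7],[0,0,0,0,0,0,0.7]]]'
python3 - <<'E'
from h import *
d=grab("wrist","w19"); go(CC+[0,0,.1095],RC); relS(d)
E
```

```text
clock: 29.35
position: [0.5768, -0.2381, 0.1096]
ee_rot: [2.163, 2.277, -0.0]
force: [-0.5, -0.0, -1.0]
width: 0.476
turn units total [ 0.01  0.01 -0.01] deg 0.06
 shift AFTER turn, units [ 0.016 -0.     0.004]
 shift NOW, units [ 0.016 -0.     0.004] mm world [-0.   0.6 -0.2]
clock 29.4 pos [ 0.5768 -0.2381  0.1097] F [ 0.5 -0.3 -1.4] w 43.8 j [-0.02  0.61  0.49  1.75 -0.36  0.87  0.68]
rim z 0.13049491739728425
course1 n 6165 y 95.0 133.1 w 43.0 mid x -0.91 at y 114.0 slope -0.13
course2 n 9268 y 43.8 91.0 w 43.2 mid x -0.57 at y 67.0 slope 0.32
saddle rim n 7307 y 21.8 45.3 w 43.6 mid x -0.63 at y 33.0 slope -0.15
```

```bash
python3 -m pendant '[[[0,0,0.02,0,0,0,0.7],[0,0,0.01,0,0,0,0.7],[0,0,0,0,0,0,0.7]]]'
```

```text
clock: 29.65
position: [0.577, -0.2382, 0.1093]
ee_rot: [2.163, 2.276, 0.001]
force: [-2.9, 1.1, 6.9]
width: 0.478
```

```bash
python3 -m pendant '[[[0,0,0,0,0,0,0.5],[0,0,0,0,0,0,0.42],[0,0,0,0,0,0,0.35],[0,0,0,0,0,0,0.3],[0,0,0,0,0,0,0.24],[0,0,0,0,0,0,0.2]]]'
python3 - <<'E'
from h import *
d=grab("wrist","w20"); go(CC+[0,0,.1095],RC); relS(d)
E
python3 -m pendant '[[[0,0,-0.3,0,0,0,0.2],[0,0,-0.6,0,0,0,0.2],[0,0,-0.8,0,0,0,0.2],[0,0,-0.8,0,0,0,0.2],[-0.4,0,-0.8,0,0,0,0.2],[-0.8,0,-0.3,0,0,0,0.2],[-0.8,0,0,0,0,0,0.2],[-0.4,0,0,0,0,0,0.2],[0,0,0,0,0,0,0.2],[0,0,0,0,0,0,0.2],[0,0,0,0,0,0,0.2]]]'
python3 - <<'E'
from h import *
d=grab("wrist","w21"); grab("side","d21"); grab("scene","s21")
i=cv2.imread("pics/d21.png")[220:370,290:480]; cv2.imwrite("pics/d21c.png",cv2.resize(i,None,fx=4,fy=4,interpolation=cv2.INTER_CUBIC)); print(arm.observe()["position"])
E
```

```text
clock: 30.15
position: [0.5768, -0.2381, 0.1083]
ee_rot: [2.163, 2.277, -0.001]
force: [1.2, -0.2, 0.3]
width: 0.778
turn units total [ 0.    0.01 -0.01] deg 0.06
 shift AFTER turn, units [ 0.016  0.    -0.028]
 shift NOW, units [ 0.016  0.    -0.028] mm world [-0.   0.6  1.1]
clock 30.2 pos [ 0.5768 -0.2381  0.1084] F [ 0.4 -0.3 -0.4] w 72.5 j [-0.02  0.61  0.49  1.76 -0.36  0.87  0.68]
rim z 0.1301521875662882
course1 n 6142 y 95.4 132.7 w 43.3 mid x -0.87 at y 113.0 slope -0.36
course2 n 9305 y 43.5 91.3 w 43.3 mid x -0.58 at y 67.0 slope 0.27
saddle rim n 7399 y 21.8 45.1 w 43.6 mid x -0.51 at y 33.0 slope -0.01
clock: 31.12
position: [0.5818, -0.3329, 0.2528]
ee_rot: [2.163, 2.278, 0.001]
force: [0.1, 0.4, -0.4]
width: 0.802
[ 0.58210042 -0.33237305  0.25260471]
```

View pics/w21.png

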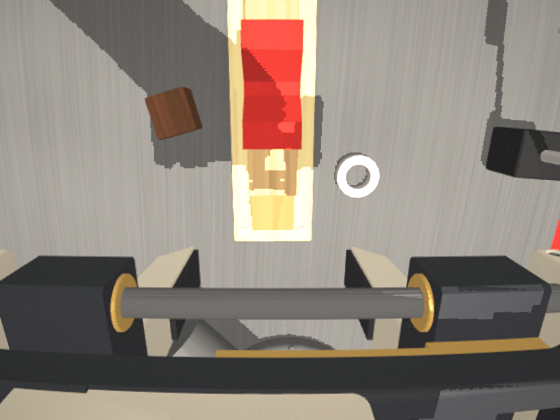

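View pics/d21c.png

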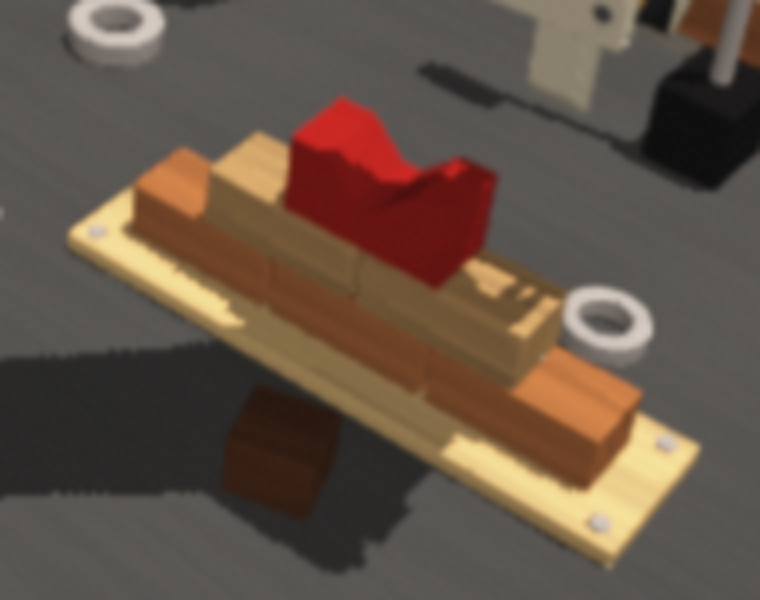

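View pics/s21.png

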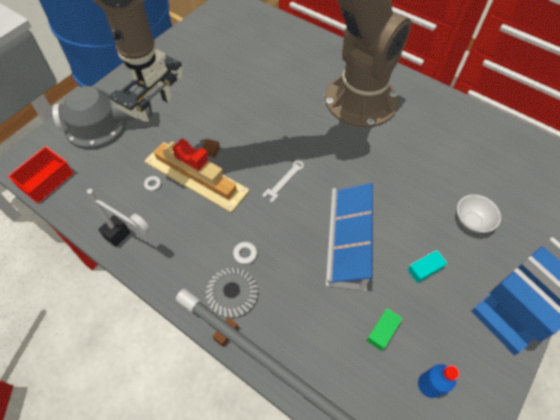

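Run:
```python
from h import *
for n in ["wrist","side","scene"]:
    d=dict(np.load(f"last_{n}.npz")); P=cloud(d); hsv=cv2.cvtColor(d["img"],cv2.COLOR_RGB2HSV); H,S=hsv[...,0],hsv[...,1]
    near=(abs((P-CC)@CX)<.035)&(abs((P-CC)@CY)<.16)
    red=((H<6)|(H>174))&(S>150)&near; wood=(H>7)&(H<28)&(S>50)&near
    for lab,m,z in [("c1",wood,.048),("c2",wood,.084),("rim",red,.13)]:
        mm=m&(abs(P[...,2]-z)<.0035); v,u=np.nonzero(mm); q=plane(d,np.c_[u,v],z); A=np.c_[(q-CC)@CX,(q-CC)@CY]*1000
        if n=="wrist": A0=A
        print(n,lab,len(A),"x pct",np.percentile(A[:,0],[1,99]).round(1),"y",np.percentile(A[:,1],[.5,99.5]).round(1),"z med",np.median(P[...,2][mm]).round(4))
```

```text
wrist c1 1440 x pct [-21.7  21.5] y [-137.7 -102.1] z med 0.0484
wrist c2 2135 x pct [-22.1  21.3] y [-92.5  69.7] z med 0.0842
wrist rim 4069 x pct [-21.8  20.5] y [-45.5  43.1] z med 0.13
side c1 876 x pct [-26.4  20.3] y [-141.   137.2] z med 0.0476
side c2 710 x pct [-25.6  20.9] y [-95.2  89.1] z med 0.0838
side rim 376 x pct [-25.6  20.3] y [-49.9  41.8] z med 0.1301
scene c1 361 x pct [-20.5  24.7] y [-136.5  140.3] z med 0.0474
scene c2 342 x pct [-20.2  24.5] y [-90.6  92.3] z med 0.0834
scene rim 185 x pct [-20.5  22.7] y [-41.5  46.2] z med 0.129
```

Run:
```python
from cell import arm
print(arm.sign_off())
```

```text
the job is handed in; nothing more can be done
None
```

The crib is finished in running bond and handed in at about 31 s of robot time. Both plain blocks are laid as the second course, and the red V-saddle caps the joint between them. Everything is released and the arm stood clear.

- **Fit, wrist camera:** each block was flush with the course below to within about 0.3 mm sideways and within about 1 mm along the row. The layer tops read 48, 84 and 130 mm, as they should when level.
- **Disagreement:** the far end of the left block read anywhere from 90.8 to 92.6 mm in different wrist views, against 92 mm nominal. The side and scene cameras are coarser. They differ from the wrist camera and from each other by a few mm in absolute position, which their calibration would explain. In the side and scene views the layers agree with each other to about 1–2 mm.
- **Forces and bystanders:** contact force stayed below about 13 N in the readings I took. In the last pictures the bystanders look where they were at the start; I did not measure them again.

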